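Load the board tray and hold the case cover over its screw holes

ROBOT

A 6-joint arm with a two-finger parallel gripper is mounted at the origin on the work surface. World frame = base frame: x ahead of the robot, y to its left, z up, the work surface at z = 0. Lengths are in mm, angles in rad, forces in N, time in s.
With the tool pointing down it reaches from about 250 to 800 mm from the base axis. Payload 3.9 kg.
Tool frame: the origin (TCP) lies between the finger pads; the fingertips stand robot.nose_length ahead of it and the grasp point (between the pads) lies 3 mm ahead of it (robot.nose_length is the distance from the TCP to the fingertips, in mm); z points along the fingers, y is the line along which they close (so a half turn about z gives the same grasp; the last joint's range is limited). The gripper opens to 85 mm and grips with 20 to 120 N. Pads are 22 mm wide; open, the fingers measure 114 mm over their backs; the gripper's body (76 mm by 85 mm) begins 54 mm behind the grasp point. The pads swing forward as they close: fully open they stand 13 mm farther back than shut.
Start: joints at [-1.281, 0.26, -0.138, 1.173, 0, 1.571], TCP at [150.02, -503.1, 224.704] pointing down, gripper open.
Joint ranges: [-2.78, 2.78], [-0.83, 1.72], [-1.28, 1.37], [-1.9, 2.12], [-1.57, 1.48], [-3.14, 3.14]. Speed limits (rad/s): [2.57, 2.57, 3.14, 3.14, 3.14, 3.14].

INTERFACE

Orientations are given as a unit quaternion [x, y, z, w].
In Python, from station import robot gives the robot as it stands. The module is installed in compiled form; this text tells all that it offers.
- The arm moves only by the tool play_rows, never from a script. Its argument "moves" is a list of rows, each a list of 3 entries, a list of its own where there are three numbers: the turn, a rotation vector about the tool's x, y, z in units of 5 degrees (1.0 is 5 degrees), then the shift along the tool's x, y, z in mm, then the opening, from -1 (shut) to 1 (fully open). In form: [[[ax, ay, az], [dx, dy, dz], jaw], ...]. A call has 1 to 20 rows; each row is the pose to reach, as a shift and turn from the pose commanded when the call began, along the tool's axes at that moment; what a row does not reach only later rows make up. A row lasts 1/10 s, in which the tool goes at most 50 mm and 8.59 degrees, less where a joint would pass 70% of its speed; a pose out of reach is approached as far as the arm can. A call with a gripper value outside its range is refused whole. The fingers move at their own pace and stop on an object; the grip force is fixed at half the most. Time passes only in rows, so rows that repeat a pose let the fingers close. It gives the time, the measured TCP pose, the force, the opening and the grip force at its end, in the units of the state.
- robot.get_obs(): the state, without advancing time (a new reading comes with each control period).
- robot.read_camera(name): name is "side" or "top" or "wrist"; returns a dict with "image" (480x640x3 uint8, blue, green, red), "intrinsics" (3x3 intrinsics, pixels), "R" (3x3) and "t" (3): a world point X has camera coordinates R X + t; the wrist camera has in their place "tool_from_camera" (4x4, takes a point from camera to tool coordinates, whose origin is the TCP and whose axes are the flange's). Camera axes: x right, y down, z forward; pixel columns grow to the right and rows downward; lengths in mm; the calibration is good to about 2 mm. A picture is of the moment at which its call begins: read the wrist's pose just before it. There is no depth.
- robot.finish_job(): hands the job in; it is judged then, once.
The state is a dict: "clock": time; "joints": joint angles; "qvel": joint speeds; "joint_efforts": joint torques, N m; "eef_pos": TCP position; "tool_rot": TCP orientation; "wrist_force": force on the tool from outside, world axes, zero at the start; "moment": the same for the moment, N m; "opening": finger opening in mm; "grasp_force": force on a finger pad.
Only numpy, scipy, OpenCV 4.12 (cv2) and the standard library are available. Lean on these libraries where they do the work, as an engineer would, in place of code of your own. Each camera call takes 0.05 s, during which the arm holds its last target. There are 200 camera calls.

TASK

Slide the blue tray, with its circuit board still lying in it, fully home into the side slots of the open grey instrument case, until its front panel is up against the case. Then pick up the aluminium cover plate by its handle and hold it still and level about 2 cm above the four brass screw lugs, either way round, so that each threaded hole shows wholly inside its hole in the cover; finish while still holding it there, with the cover touching nothing but the gripper. Leave everything else on the bench where it is.

Things in the scene. Friction and masses are not known exactly. Their poses are not given: they have to be found in the camera images.
- case: Grey instrument case fixed to the bench, open on top and at its front. Origin: centre of its underside, on the bench, z up. The open front looks along its -x; the tray slides in along its +x. Floor 140 (x) x 124 (y) mm; side walls x = -65 to 65 mm, 104 mm apart inside, 5 mm thick, tops at 56 mm; back wall's inner face at x = 65. Outside the walls stand four lugs, see thread0.
- slot_mouth (a point): Middle of the case's open front, x = -65, y = 0, z = 16 mm in the case's frame, level with the top of the two ledges that the tray's edges rest on. On each side wall: a ledge 8 mm wide, top at z = 16, and above it a strip 8 mm wide, underside at z = 27, top at 31 mm: the slot between them is 11 mm high, as long as the wall, open at the front.
- tray_home (a point): Where the tray's origin lies when the tray is fully home, its panel against the front ends of the case's walls: x = -9, y = 0, z = 16 mm in the case's frame, tray axes parallel to the case's. Fixed to the case.
- tray: Blue plastic tray, about 180 g, loose on the bench. Origin: centre of its underside; z up; goes in +x end first. Floor 5 mm thick, 96 mm wide (y), x = -60 to 56 mm; side edges (|y| 42 to 48 mm) run in the slots with 4 mm play each side; rim 11 mm high (|y| to 42, |x| to 50 mm) pens in the board. Aluminium front panel at x = -60 to -56 mm, 114 mm wide, 38 mm high; yellow fin in front of it.
- tray_edge (a point): Middle of the tray's leading (+x) end, at its underside: x = 56, y = 0, z = 0 mm in the tray's frame.
- tray_grip (a point): Middle of the tray's yellow upright pull fin (x = -100 to -60 mm, 12 mm thick in y, z = 8 to 40 mm in the tray's frame), at x = -82, y = 0, z = 24 mm: pinch its thickness here from above. Axes as the tray's.
- board: White circuit board 90 x 74 x 2 mm with red lamps and black parts (up to 18 mm high), about 60 g, lying loose in the tray's pen with 2 mm play. Origin: centre of its underside, 5 mm above the tray's origin.
- cover: Aluminium cover plate 132 (x) x 156 (y) x 4 mm, about 260 g, lying flat on the bench, handle up. Origin: centre of its underside; z up. Fits the case with its x parallel to the case's x, either way round. Black bar handle along x over its centre: 80 mm long, 12 mm wide (y), z = 28 to 40 mm, on two posts at x = +-35 mm, each 10 mm long.
- cover_grip (a point): Middle of the cover's handle bar, 34 mm above the centre of its underside: pinch the 12 mm width (along the cover's y) here from above. Axes as the cover's.
- thread0 (a point): 5 mm threaded hole (black dot) in the centre of a brass-topped lug of the case, 18 mm in diameter; x = -54, y = -66 mm in the case's frame, at the lug's top, z = 58 mm.
- hole0 (a point): Centre of a 12 mm through hole of the cover, at the plate's underside: x = -54, y = -66, z = 0 mm in the cover's frame.
- thread1 (a point): 5 mm threaded hole (black dot) in the centre of a brass-topped lug of the case, 18 mm in diameter; x = 54, y = -66 mm in the case's frame, at the lug's top, z = 58 mm.
- hole1 (a point): Centre of a 12 mm through hole of the cover, at the plate's underside: x = 54, y = -66, z = 0 mm in the cover's frame.
- thread2 (a point): 5 mm threaded hole (black dot) in the centre of a brass-topped lug of the case, 18 mm in diameter; x = 54, y = 66 mm in the case's frame, at the lug's top, z = 58 mm.
- hole2 (a point): Centre of a 12 mm through hole of the cover, at the plate's underside: x = 54, y = 66, z = 0 mm in the cover's frame.
- thread3 (a point): 5 mm threaded hole (black dot) in the centre of a brass-topped lug of the case, 18 mm in diameter; x = -54, y = 66 mm in the case's frame, at the lug's top, z = 58 mm.
- hole3 (a point): Centre of a 12 mm through hole of the cover, at the plate's underside: x = -54, y = 66, z = 0 mm in the cover's frame.
- spool: Bystander, to be left alone: blue solder spool standing on its flange, 60 mm diameter, 46 mm high. Origin: centre of its underside.
- driver: Bystander, to be left alone: red-handled screwdriver lying, 180 mm long. Origin: centre of its underside.
- jar: Bystander, to be left alone: small white-capped jar, 48 mm diameter, 50 mm high. Origin: centre of its underside.
- brush: Bystander, to be left alone: small brush lying, 150 mm long. Origin: centre of its underside.
- partsbin: Bystander, to be left alone: orange divided parts bin 90 x 70 x 30 mm. Origin: centre of its underside.
- meter: Bystander, to be left alone: yellow handheld meter lying flat, 170 x 85 x 41 mm. Origin: centre of its underside.
There are look-alikes about, which are no part of the job. Of the things like the board, leave any that is green, orange or turquoise; of the rest the smaller one is meant.

How it is judged:
By the outcome, as a careful person would: the job done as asked, in the order asked, and still so for the second after the job is handed in, while the arm keeps its last pose, push and grip.
It also fails if it takes over 72 s, if anything falls off the work surface, if the arm or the gripper's body presses on something with over 40 N, if the wrist force passes 120 N, or if a joint passes its speed limit or range.

## Working session

There is one attempt and no reset: what is moved stays moved. The work goes in short steps, Python scripts to look and compute and a tool call to move; the robot and the scene stay as the last step left them, time stands still between calls to the robot, and variables do not carry over. Pictures are saved under pics/ and viewed, at most 10 in all, crops included, and the job is handed in when it is done.

Besides the shell and the picture viewer there is one more tool, called after "Emit:" as a command line: name --argument value ..., lists and objects as JSON in quotes. play_rows: Moves the arm, as the interface text tells. Its arguments: {"type":"object","properties":{"moves":{"type":"array","items":{"type":"array"}}},"required":["moves"]}

```bash
mkdir -p pics
cat > h.py <<'E'
import numpy as np, cv2
from scipy.spatial.transform import Rotation as Rn
from station import robot
def cam(n):
    o=robot.get_obs(); c=robot.read_camera(n); K=np.array(c["intrinsics"])
    if n=="wrist":
        T=np.array(c["tool_from_camera"]); Rt=Rn.from_quat(o["tool_rot"]).as_matrix()
        Rwc=Rt@T[:3,:3]; C=Rt@T[:3,3]+np.array(o["eef_pos"])
    else:
        R=np.array(c["R"]); Rwc=R.T; C=-R.T@np.array(c["t"])
    return dict(im=np.array(c["image"]),K=K,Rwc=Rwc,C=C,n=n)
def ray(c,u,v):
    d=c["Rwc"]@np.linalg.solve(c["K"],[u,v,1.]); return c["C"],d
def onz(c,u,v,z):
    C,d=ray(c,u,v); return C+d*(z-C[2])/d[2]
def proj(c,X):
    p=c["K"]@(c["Rwc"].T@(np.asarray(X,float)-c["C"])); return p[:2]/p[2]
def tri(c1,p1,c2,p2):
    C1,d1=ray(c1,*p1);C2,d2=ray(c2,*p2)
    A=np.c_[d1,-d2]; s=np.linalg.lstsq(A,C2-C1,rcond=None)[0]
    a=C1+s[0]*d1;b=C2+s[1]*d2; return (a+b)/2,np.linalg.norm(a-b)
def blobs(c,lo,hi,amin=20):
    h=cv2.cvtColor(c["im"],cv2.COLOR_BGR2HSV); m=cv2.inRange(h,np.array(lo),np.array(hi))
    n,l,s,ce=cv2.connectedComponentsWithStats(m)
    return [(ce[i].round(1),s[i]) for i in range(1,n) if s[i][4]>=amin]
E
python3 - <<'E'
from h import *
o=robot.get_obs(); print({k:np.round(v,3).tolist() for k,v in o.items()}, robot.nose_length)
for n in("top","side","wrist"):
    c=cam(n); cv2.imwrite(f"pics/{n}0.png",c["im"]); print(n,c["C"].round(0),c["Rwc"][:,2].round(2),c["K"][0,0],c["im"].shape)
E
```

```text
{'clock': 0.0, 'joints': [-1.281, 0.261, -0.139, 1.173, -0.0, 1.571], 'qvel': [0.001, -0.001, -0.0, -0.002, 0.001, 0.001], 'joint_efforts': [0.001, -40.568, 25.392, 0.019, 0.0, -0.0], 'eef_pos': [149.807, -502.449, 223.87], 'tool_rot': [0.99, 0.144, -0.0, -0.001], 'wrist_force': [-0.536, -0.444, -0.023], 'moment': [0.014, 0.039, 0.051], 'grasp_force': 0.0, 'opening': 85.425} 22.0
top [ 294.  -21. 1361.] [ 0.16 -0.01 -0.99] 560.5827441006337 (480, 640, 3)
side [ 301.  917. 1153.] [ 0.15 -0.64 -0.75] 581.1008077625254 (480, 640, 3)
wrist [ 222. -482.  374.] [-0.28 -0.08 -0.96] 412.90641048624303 (480, 640, 3)
```

View pics/top0.png

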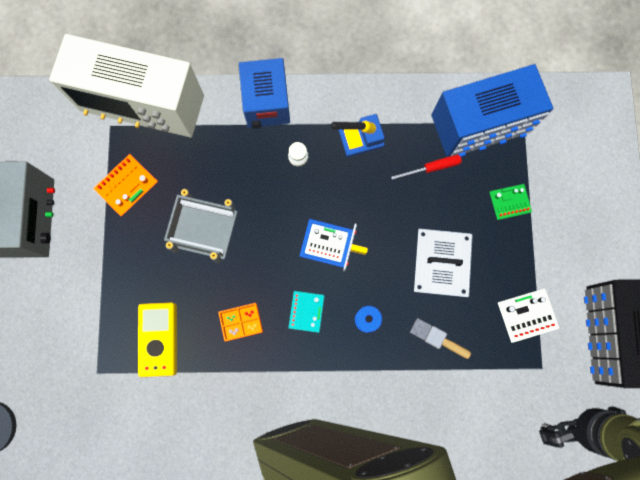

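View pics/side0.png

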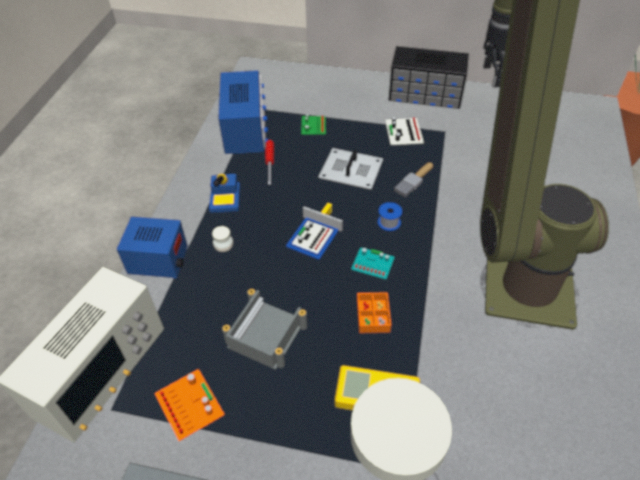

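The top view shows:
- case at about (200,225), open towards image right
- tray at (328,243), with its fin at (360,249)
- cover at (443,262)

The side view agrees. Next I measure their coordinates.

Run:
```python
from h import *
T=cam("top");S=cam("side")
for c in(T,S):
    print(c["n"],"brass/orange/yellow")
    for b in blobs(c,(10,110,90),(35,255,255),12): 
        if b[1][4]<900: print(b[0],b[1].tolist(),onz(c,*b[0],58).round(0)[:2])
im=T["im"]
a=cv2.resize(im[185:265,155:245],None,fx=4.4,fy=4.4,interpolation=cv2.INTER_CUBIC)
b=cv2.resize(im[210:275,290:380],None,fx=4.4,fy=4.4,interpolation=cv2.INTER_CUBIC)
d=cv2.resize(im[222:302,408:478],None,fx=4,fy=4,interpolation=cv2.INTER_CUBIC)
o=np.zeros((600,800,3),np.uint8)
for (x,y,q) in((0,0,a),(400,0,d),(0,305+55-8,b[:248])): 
    h,w=q.shape[:2];w=min(w,800-x);h=min(h,600-y);o[y:y+h,x:x+w]=q[:h,:w]
s=cv2.resize(S["im"][200:260,280:350],None,fx=5,fy=5,interpolation=cv2.INTER_CUBIC)
o[330:600,440:790]=s[:270,:350]
cv2.imwrite("pics/crop1.png",o)
```

```text
top brass/orange/yellow
[ 85.4 111.9] [84, 110, 4, 5, 19] [871. 538.]
[102.4 115.9] [101, 114, 4, 5, 19] [860. 496.]
[119.6 119.9] [118, 118, 5, 5, 19] [849. 453.]
[368.5 127.1] [362, 121, 14, 12, 117] [ 825. -156.]
[136.9 124.5] [135, 122, 5, 6, 23] [837. 410.]
[352.8 137.8] [344, 129, 19, 20, 268] [ 798. -117.]
[184.  191.9] [181, 189, 7, 7, 36] [665. 291.]
[227.6 202.1] [225, 199, 6, 7, 34] [639. 186.]
[517.3 210.8] [507, 207, 23, 8, 40] [ 611. -506.]
[168.8 244.8] [166, 242, 7, 7, 37] [537. 323.]
[358.8 249. ] [351, 244, 17, 11, 135] [ 522. -125.]
[213.1 255.2] [210, 252, 7, 7, 34] [511. 218.]
[456.5 348.4] [443, 339, 28, 20, 225] [ 288. -344.]
side brass/orange/yellow
[631.3  97.4] [618, 72, 22, 62, 566] [-316. -764.]
[322.  123.5] [321, 116, 3, 16, 44] [ 604. -451.]
[633.1 136.5] [628, 127, 12, 20, 76] [-295. -566.]
[634.2 156.6] [632, 153, 6, 8, 18] [-286. -475.]
[222.8 177.7] [218, 174, 9, 10, 46] [ 822. -165.]
[223.4 198.9] [214, 194, 20, 11, 191] [795. -88.]
[327.1 208.2] [321, 202, 12, 13, 104] [ 518. -108.]
[250.9 291. ] [248, 288, 7, 7, 34] [637. 185.]
[302.1 312. ] [299, 309, 7, 7, 34] [508. 218.]
[225.9 327.4] [223, 325, 7, 6, 36] [663. 291.]
[278.5 350.5] [276, 348, 6, 6, 32] [535. 323.]
[126.5 372. ] [124, 370, 6, 5, 26] [832. 436.]
[112.1 389. ] [109, 387, 7, 5, 26] [845. 478.]
[ 97.8 407.6] [95, 405, 7, 6, 26] [855. 521.]
[ 82.8 426.7] [80, 424, 7, 6, 25] [866. 563.]
```

View pics/crop1.png

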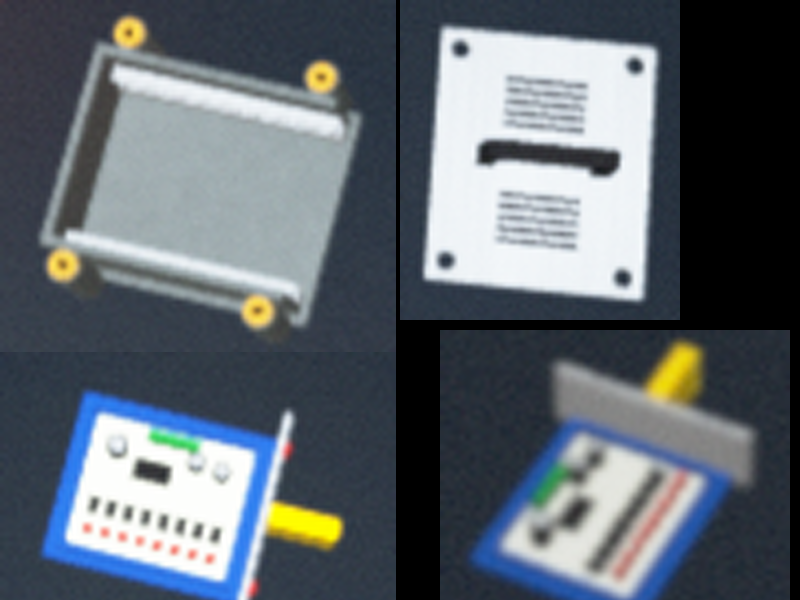

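Crop: the four lugs are clear, the case's open front is at its right (-y world), the board lies in the tray's pen, and the cover's four holes are at its corners. Measuring the tray and cover.

```bash
cat >> h.py <<'E'
def goto(xyz,yaw,o=None):
    "shift/turn in tool axes for tool-down target with tool x at yaw (deg)"
    o=o or robot.get_obs(); R=Rn.from_quat(o["tool_rot"])
    y=np.radians(yaw); X=np.array([np.cos(y),np.sin(y),0]); Z=np.array([0,0,-1.]); Rt=Rn.from_matrix(np.c_[X,np.cross(Z,X),Z])
    sh=R.inv().apply(np.array(xyz)-o["eef_pos"]); tu=np.degrees((R.inv()*Rt).as_rotvec())/5
    print("turn",tu.round(2).tolist(),"shift",sh.round(1).tolist())
def yawof(o): v=Rn.from_quat(o["tool_rot"]).apply([1,0,0]); return np.degrees(np.arctan2(v[1],v[0]))
E
python3 - <<'E'
from h import *
T=cam("top"); h=cv2.cvtColor(T["im"],cv2.COLOR_BGR2HSV)
def quad(mask,roi,z):
    m=np.zeros_like(mask);x0,y0,x1,y1=roi;m[y0:y1,x0:x1]=mask[y0:y1,x0:x1]
    m=cv2.morphologyEx(m,cv2.MORPH_CLOSE,np.ones((3,3)))
    cs,_=cv2.findContours(m,cv2.RETR_EXTERNAL,cv2.CHAIN_APPROX_NONE);c=max(cs,key=cv2.contourArea)
    P=np.array([onz(T,*p,z)[:2] for p in c[:,0,:]],np.float32); r=cv2.minAreaRect(P);print(np.round(r[0],1),np.round(r[1],1),round(r[2],1)); return r
print("blue");quad(cv2.inRange(h,(100,120,60),(125,255,255)),(295,212,360,272),5)
print("fin");quad(cv2.inRange(h,(20,110,90),(35,255,255)),(345,235,380,260),40)
print("cover");quad(cv2.inRange(h,(0,0,120),(180,70,255)),(405,222,480,302),4)
g=cv2.cvtColor(T["im"],cv2.COLOR_BGR2GRAY).astype(float)
H=[]
for u,v in((423,234),(466.7,238.2),(419.2,287),(463.5,291.2)):
    u0,v0=round(u)-3,round(v)-3;w=np.clip(150-g[v0:v0+7,u0:u0+7],0,None);yy,xx=np.mgrid[v0:v0+7,u0:u0+7]
    p=((w*xx).sum()/w.sum(),(w*yy).sum()/w.sum());X=onz(T,*p,3)[:2];H.append(X);print(np.round(p,1),X.round(1))
H=np.array(H);print("cover c",H.mean(0),"d",np.linalg.norm(H[1]-H[0]),np.linalg.norm(H[2]-H[0]),np.degrees(np.arctan2(*(H[0]-H[1]+H[2]-H[3])[::-1])))
o=robot.get_obs();print(yawof(o));goto((523,-127,190),76,o)
E
```

```text
blue
[548.7 -47.4] [113.6 101.4] 75.0
fin
[ 524.9 -126.7] [40.  19.5] 75.1
cover
[ 496.4 -334.8] [135.5 159.5] 83.6
[422.7 233.8] [ 568.1 -288.5]
[466.3 238. ] [ 556.2 -395.8]
[419.  286.7] [ 436.8 -273.9]
[463.2 291.1] [ 425.  -381.1]
cover c [ 496.50252073 -334.81869815] d 107.96428821591736 132.1231131053993 83.71599430541623
16.603460482186588
turn [-0.01, -0.0, -11.88] shift [464.9, -253.6, 34.6]
```

Emit:
play_rows --moves '[[[0,0,-1.5],[58,-32,4],1],[[0,0,-3],[116,-64,8],1],[[0,0,-4.5],[174,-95,13],1],[[0,0,-6],[232,-127,17],1],[[0,0,-7.5],[290,-159,21],1],[[0,0,-9],[349,-190,26],1],[[0,0,-10.5],[407,-222,30],1],[[0,0,-12],[465,-254,35],1],[[0,0,-12],[465,-254,35],1],[[0,0,-12],[465,-254,35],1],[[0,0,-12],[465,-254,35],1],[[0,0,-12],[465,-254,35],1],[[0,0,-12],[465,-254,35],1],[[0,0,-12],[465,-254,35],1]]'

```text
clock: 1.7
eef_pos: [522.2, -127.3, 189.6]
tool_rot: [0.785, 0.62, -0.0, -0.0]
wrist_force: [0.2, 0.6, -0.6]
opening: 85.3
grasp_force: 0.0
```

Run:
```python
from h import *
o=robot.get_obs();print(np.round(o["eef_pos"],1),yawof(o),np.round(o["joints"],2))
W=cam("wrist"); cv2.imwrite("pics/w1.png",W["im"])
for n,X in(("fintop",(524,-127,40)),("lug",(639,186,58)),("lug2",(511,218,58))): print(n,proj(W,X).round(0))
```

```text
[ 522.2 -127.3  189.6] 76.56039821747935 [-0.24  0.3  -0.18  1.1  -0.    1.57]
fintop [317. 209.]
lug [ 400. -466.]
lug2 [ 119. -470.]
```

View pics/w1.png

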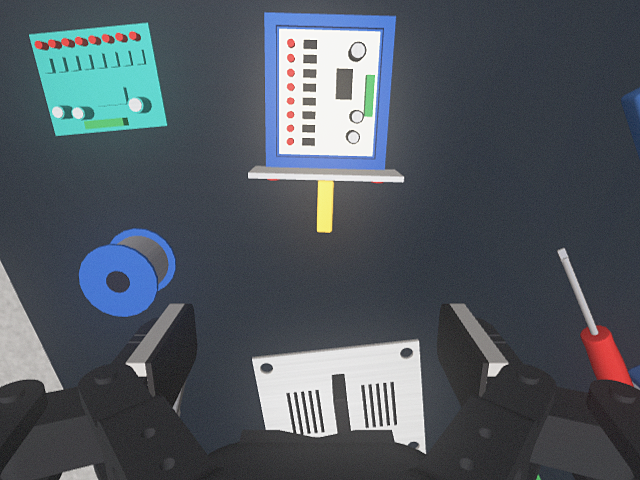

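The wrist view shows the fin's top from (326,181) to (324,232) and the panel's top edge from (249,168) to (403,176). The board is in its pen.

Run:
```python
from h import *
W=cam("wrist"); h=cv2.cvtColor(W["im"],cv2.COLOR_BGR2HSV)
m=np.zeros(h.shape[:2],np.uint8);m[170:240,310:340]=cv2.inRange(h,(20,110,90),(35,255,255))[170:240,310:340]
c=max(cv2.findContours(m,0,1)[0],key=cv2.contourArea)
P=np.array([onz(W,*p,40)[:2] for p in c[:,0,:]],np.float32);print("fin",cv2.minAreaRect(P))
ys=[(v,np.flatnonzero(m[v])[[0,-1]]) for v in range(185,232,6)];print(ys)
for v,(a,b) in ys: print(onz(W,(a+b)/2,v,40).round(1))
print("panel ends z38",onz(W,249,169,38).round(1),onz(W,403.5,176,38).round(1))
m=cv2.inRange(h,(100,120,60),(125,255,255));m[:, :255]=0;m[:,405:]=0;m[180:]=0
c=max(cv2.findContours(m,0,1)[0],key=cv2.contourArea)
P=np.array([onz(W,*p,5)[:2] for p in c[:,0,:]],np.float32);print("blue",cv2.minAreaRect(P))
S=cam("side");b=[b for b in blobs(S,(20,110,90),(35,255,255),40) if abs(b[0][0]-327)<6];print(b)
```

```text
fin ((530.5075073242188, -126.3211898803711), (38.88100051879883, 11.774515151977539), 76.54573059082031)
[(185, array([318, 333])), (191, array([317, 333])), (197, array([317, 332])), (203, array([317, 332])), (209, array([317, 332])), (215, array([317, 332])), (221, array([317, 332])), (227, array([317, 331]))]
[ 534.5 -111.1   40. ]
[ 533.1 -115.3   40. ]
[ 531.8 -119.6   40. ]
[ 530.7 -124.1   40. ]
[ 529.7 -128.5   40. ]
[ 528.6 -133.    40. ]
[ 527.6 -137.5   40. ]
[ 526.1 -142.    40. ]
panel ends z38 [482.9 -87.   38. ] [ 591.6 -118.3   38. ]
blue ((550.9425659179688, -48.98431396484375), (111.9879150390625, 96.17427825927734), 75.0724105834961)
[(array([327. , 208.2]), array([321, 202,  12,  13, 106], dtype=int32))]
```

Run:
```python
from h import *
o=robot.get_obs()
goto((529.7,-128.2,27),75,o)
```

```text
turn [0.0, 0.0, 0.3] shift [1.4, 7.3, 162.9]
```

Emit:
play_rows --moves '[[[0,0,0.3],[1.4,7.3,40],1],[[0,0,0.3],[1.4,7.3,80],1],[[0,0,0.3],[1.4,7.3,115],1],[[0,0,0.3],[1.4,7.3,140],1],[[0,0,0.3],[1.4,7.3,155],1],[[0,0,0.3],[1.4,7.3,163],1],[[0,0,0.3],[1.4,7.3,163],1],[[0,0,0.3],[1.4,7.3,163],1],[[0,0,0.3],[1.4,7.3,163],0.2],[[0,0,0.3],[1.4,7.3,163],-0.3],[[0,0,0.3],[1.4,7.3,163],-0.6],[[0,0,0.3],[1.4,7.3,163],-0.8],[[0,0,0.3],[1.4,7.3,163],-1],[[0,0,0.3],[1.4,7.3,163],-1],[[0,0,0.3],[1.4,7.3,163],-1],[[0,0,0.3],[1.4,7.3,163],-1],[[0,0,0.3],[1.4,7.3,163],-1],[[0,0,0.3],[1.4,7.3,163],-1]]'

```text
clock: 3.65
eef_pos: [530.4, -127.1, 27.0]
tool_rot: [0.793, 0.61, -0.0, -0.0]
wrist_force: [-2.2, -0.3, 5.3]
opening: 9.3
grasp_force: 60.8
```

Emit:
play_rows --moves '[[[0,0,0],[0,0,-4],-1],[[0,0,0],[0,0,-10],-1],[[0,0,0],[0,0,-18],-1],[[0,0,0],[0,0,-26],-1],[[0,0,0],[0,0,-34],-1],[[0,0,0],[0,0,-40],-1],[[0,0,0],[0,0,-42],-1],[[0,0,0],[0,0,-42],-1],[[0,0,0],[0,0,-42],-1],[[0,0,0],[0,0,-42],-1]]'

```text
clock: 4.65
eef_pos: [530.1, -127.1, 68.3]
tool_rot: [0.793, 0.609, -0.0, -0.0]
wrist_force: [-0.0, -0.5, -2.2]
opening: 9.5
grasp_force: 59.9
```

Run:
```python
from h import *
o=robot.get_obs();print(np.round(o["eef_pos"],1),yawof(o),o["opening"],np.round(o["moment"],2))
W=cam("wrist"); S=cam("side");T=cam("top")
w=W["im"]; s=cv2.resize(S["im"][185:265,270:370],None,fx=4,fy=4,interpolation=cv2.INTER_CUBIC)
q=np.zeros((600,800,3),np.uint8);q[:320,:400]=s;q[:300,400:800]=cv2.resize(w,(400,300));q[300:600,400:800]=cv2.resize(T["im"][200:275,290:390],(400,300));cv2.imwrite("pics/lift.png",q)
cv2.imwrite("pics/w2.png",w)
h=cv2.cvtColor(w,cv2.COLOR_BGR2HSV);m=cv2.inRange(h,(100,120,60),(125,255,255))
c=max(cv2.findContours(m,0,1)[0],key=cv2.contourArea);print(cv2.boxPoints(cv2.minAreaRect(c)).round(1).tolist(),cv2.approxPolyDP(c,6,True)[:,0].tolist())
```

```text
[ 530.1 -127.1   68.3] 75.10182093057611 9.507071558156102 [-0.19  0.05 -0.03]
[[187.0, 0.0], [442.0, 0.0], [442.0, 227.0], [187.0, 227.0]] [[187, 0], [206, 227], [427, 225], [442, 0], [415, 0], [405, 202], [227, 204], [211, 0], [227, 208], [408, 207], [418, 69], [411, 208], [221, 209], [207, 4]]
```

View pics/lift.png

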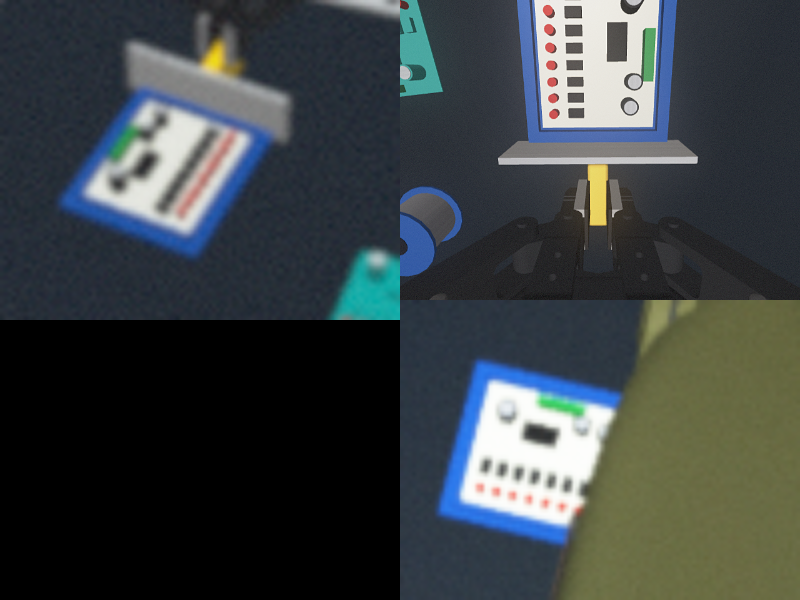

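Run:
```python
from h import *
o=robot.get_obs();T=cam("top");S=cam("side");W=cam("wrist")
def poly(c,roi):
    h=cv2.cvtColor(c["im"],cv2.COLOR_BGR2HSV);m=cv2.inRange(h,(100,110,60),(125,255,255));k=np.zeros_like(m);x0,y0,x1,y1=roi;k[y0:y1,x0:x1]=m[y0:y1,x0:x1]
    q=max(cv2.findContours(k,0,1)[0],key=cv2.contourArea);return cv2.approxPolyDP(q,4,True)[:,0].tolist()
print(poly(T,(290,205,350,275)),poly(S,(275,195,345,260)))
for a,b in(((309.3,215.2),(286.2,236.4)),((299.5,253.8),(318.9,249.3))):print(tri(T,a,S,b))
# expected if level: tray yaw 75.1
Rz=Rn.from_euler('z',75.1,degrees=True)
for z in (41.3,):
  org=np.array([530.1,-127.1,z])+Rz.apply([82,0,0]);
  for p in((56,-48,5),(56,48,5)):
    X=org+Rz.apply(p);print(X.round(1),proj(T,X).round(1),proj(S,X).round(1))
  for p in((-56,48,5),(-56,-48,5),(-48,42,11)):print(proj(W,org+Rz.apply(p)).round(1))
```

```text
[[309, 214], [299, 253], [330, 261], [329, 256], [304, 249], [311, 220], [341, 226], [344, 222]] [[302, 208], [284, 237], [318, 250], [337, 218]]
(array([606.52631443,  -9.00174192,  39.12622303]), np.float64(5.68847173952393))
(array([514.34135794,  15.37850631,  37.86900925]), np.float64(1.91630831439226))
[612.   -6.1  46.3] [308.1 213.5] [282.6 234.8]
[519.2  18.6  46.3] [298.  251.6] [316.3 247.7]
[201.  222.5]
[423.1 222.6]
[210.1 207.7]
```

Run:
```python
from h import *
goto((531.8,33.2,46),76.0)
```

```text
turn [-0.0, -0.0, -0.18] shift [155.3, -39.8, 22.6]
```

Emit:
play_rows --moves '[[[0,0.2,-0.05],[6,-2,0],-1],[[0,0.4,-0.1],[20,-5,0],-1],[[0,0.6,-0.15],[38,-10,3],-1],[[0,0.6,-0.18],[58,-15,6],-1],[[0,0.6,-0.18],[78,-20,9],-1],[[0,0.6,-0.18],[98,-25,12],-1],[[0,0.6,-0.18],[118,-30,15],-1],[[0,0.6,-0.18],[136,-35,18],-1],[[0,0.6,-0.18],[149,-38,20],-1],[[0,0.6,-0.18],[155,-40,21],-1],[[0,0.6,-0.18],[155,-40,21],-1],[[0,0.6,-0.18],[155,-40,21],-1],[[0,0.6,-0.18],[155,-40,21],-1]]'

```text
clock: 6.25
eef_pos: [531.8, 32.3, 47.8]
tool_rot: [0.788, 0.615, 0.021, -0.016]
wrist_force: [0.6, -0.3, -3.0]
opening: 9.9
grasp_force: 59.9
```

Run:
```python
from h import *
o=robot.get_obs();print(np.round(o["eef_pos"],1),yawof(o),o["opening"],np.round(Rn.from_quat(o["tool_rot"]).apply([1,0,0]),3))
T=cam("top");S=cam("side");W=cam("wrist")
q=np.zeros((600,800,3),np.uint8)
q[:300,:400]=cv2.resize(W["im"],(400,300),interpolation=cv2.INTER_AREA)
q[:300,400:]=cv2.resize(T["im"][185:275,160:280],(400,300),interpolation=cv2.INTER_CUBIC)
q[300:,:]=cv2.resize(S["im"][222:372,200:400],(800,600),interpolation=cv2.INTER_CUBIC)[:300]
cv2.imwrite("pics/pre.png",q)
for c in(W,T,S):
    for b in blobs(c,(10,110,90),(35,255,255),12):
        if c is W or any(np.hypot(*(b[0]-np.array(p)))<6 for p in((184,192),(227,202),(169,245),(213,255),(251,291),(302,312),(226,327),(278,350))): print(c["n"],b[0],b[1][4],onz(c,*b[0],58).round(1)[:2])
def poly(c,roi):
    h=cv2.cvtColor(c["im"],cv2.COLOR_BGR2HSV);m=cv2.inRange(h,(100,110,60),(125,255,255));k=np.zeros_like(m);x0,y0,x1,y1=roi;k[y0:y1,x0:x1]=m[y0:y1,x0:x1]
    a=max(cv2.findContours(k,0,1)[0],key=cv2.contourArea);return cv2.approxPolyDP(a,4,True)[:,0].tolist()
print(poly(T,(215,205,300,275)),poly(S,(240,222,345,345)))
```

```text
[531.8  32.3  47.8] 75.94926728097529 9.917241835965633 [0.242 0.969 0.052]
wrist [  1.3 151.4] 26 [443.5 114.9]
wrist [316.6 309.4] 2793 [533.7  32.4]
top [184.  191.9] 36 [665.4 290.7]
top [227.6 202.1] 34 [639.1 185.9]
top [168.8 244.8] 37 [536.8 323. ]
top [213.1 255.2] 34 [510.8 218.1]
side [223.5 198.9] 190 [794.4 -87.6]
side [250.9 291.2] 32 [636.9 185.9]
side [302.  312.1] 35 [508. 218.]
side [225.9 327.4] 36 [662.9 290.7]
side [278.5 350.5] 32 [534.7 322.8]
[[242, 216], [232, 254], [251, 259], [237, 250], [244, 223], [260, 221]] [[289, 258], [267, 291], [304, 305], [324, 271]]
```

View pics/pre.png

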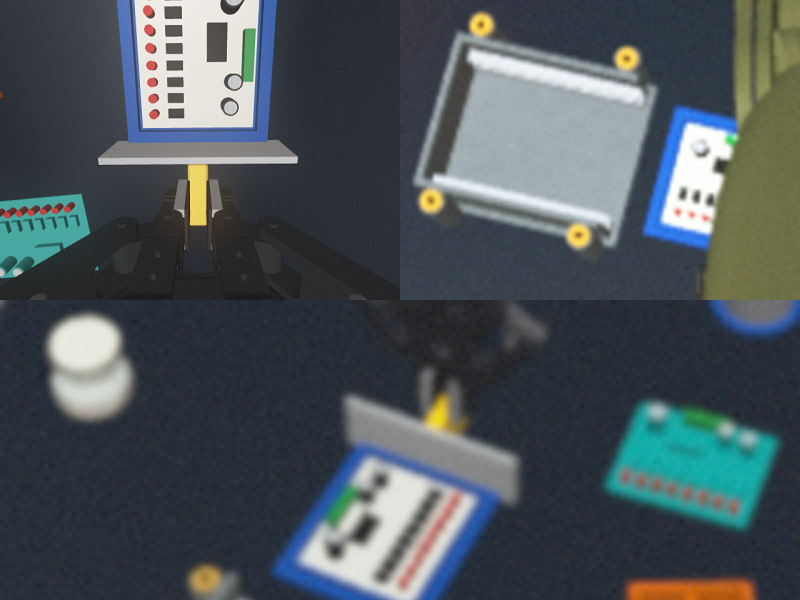

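Run:
```python
from h import *
o=robot.get_obs();S=cam("side");T=cam("top")
G=np.array(o["eef_pos"])-[0,0,3]
for droop in(0,-1,-2,-3,-4):   # tray pitch, deg, negative = nose down
    R=Rn.from_euler('z',76,degrees=True)*Rn.from_euler('y',-droop,degrees=True)
    P=lambda p:G+R.apply(np.array(p)-[-82,0,24])
    X=P((56,0,0));print(droop,"tip z",X[2].round(1),[proj(S,P(p)).round(1).tolist() for p in((56,-48,0),(56,48,0),(-56,-48,5),(-56,48,5))],[proj(T,P(p)).round(1).tolist() for p in((56,-48,5),(56,48,5))])
g=S["im"]
# subpixel: edge profile of blue along image column near the lead edge middle
h=cv2.cvtColor(g,cv2.COLOR_BGR2HSV)
for x in(278,285,292):print(x,[(y,int(g[y,x,0]),int(g[y,x,2])) for y in range(288,306)])
```

```text
0 tip z 20.8 [[266.4, 291.5], [302.1, 306.0], [288.4, 257.2], [323.1, 270.4]] [[242.3, 216.2], [232.3, 254.0]]
-1 tip z 18.4 [[266.6, 292.0], [302.2, 306.5], [288.5, 257.2], [323.1, 270.4]] [[242.6, 216.5], [232.6, 254.2]]
-2 tip z 16.0 [[266.7, 292.4], [302.4, 306.9], [288.6, 257.2], [323.2, 270.4]] [[242.9, 216.8], [232.9, 254.4]]
-3 tip z 13.6 [[266.9, 292.8], [302.5, 307.3], [288.7, 257.3], [323.3, 270.4]] [[243.2, 217.0], [233.2, 254.6]]
-4 tip z 11.2 [[267.1, 293.2], [302.7, 307.7], [288.7, 257.3], [323.3, 270.4]] [[243.5, 217.3], [233.5, 254.8]]
278 [(288, 209, 181), (289, 184, 120), (290, 164, 70), (291, 165, 39), (292, 170, 34), (293, 161, 36), (294, 130, 38), (295, 91, 37), (296, 66, 38), (297, 58, 38), (298, 55, 39), (299, 52, 34), (300, 58, 41), (301, 55, 39), (302, 54, 37), (303, 58, 38), (304, 57, 40), (305, 56, 40)]
285 [(288, 218, 222), (289, 221, 225), (290, 219, 216), (291, 203, 176), (292, 179, 118), (293, 163, 67), (294, 166, 39), (295, 171, 40), (296, 155, 33), (297, 122, 36), (298, 87, 38), (299, 66, 38), (300, 61, 44), (301, 56, 41), (302, 50, 33), (303, 54, 40), (304, 54, 39), (305, 54, 37)]
292 [(288, 220, 225), (289, 216, 220), (290, 201, 210), (291, 198, 205), (292, 208, 213), (293, 214, 205), (294, 198, 161), (295, 171, 98), (296, 159, 51), (297, 170, 41), (298, 170, 36), (299, 145, 24), (300, 112, 24), (301, 82, 37), (302, 60, 32), (303, 56, 38), (304, 56, 38), (305, 58, 43)]
```

Run:
```python
from h import *
W=cam("wrist");o=robot.get_obs();im=W["im"];h=cv2.cvtColor(im,cv2.COLOR_BGR2HSV);m=cv2.inRange(h,(100,110,50),(125,255,255));m[:,:150]=0;m[:,480:]=0
rows=np.arange(5,215,3);E=np.array([np.flatnonzero(m[r])[[0,-1]] for r in rows]);L=np.polyfit(rows,E[:,0],1);Rr=np.polyfit(rows,E[:,1],1)
print("L at0,220",np.polyval(L,[0,220]).round(1),"R",np.polyval(Rr,[0,220]).round(1),"bottom row",[int(np.flatnonzero(m[:300,c]).max()) for c in(240,320,400)])
Rt=Rn.from_quat(o["tool_rot"])
for d in(4,2,0,-2,-4):  # pitch in tool frame; + = nose up relative to tool
    # tray axes in tool: x->x, y->-y, z->-z ; 
    R=Rt*Rn.from_euler('y',d,degrees=True)*Rn.from_matrix(np.diag([1.,-1,-1]))
    G=np.array(o["eef_pos"])+Rt.apply([0,0,3]);P=lambda p:proj(W,G+R.apply(np.array(p)-[-82,0,24]))
    out=[]
    for s in(48,-48):
        pts=np.array([P((x,s,5)) for x in(-56,-40,-20,0)]);f=np.polyfit(pts[:,1],pts[:,0],1);out+=[np.polyval(f,[0,220]).round(1).tolist()]
    print(d,out,np.round([out[1][0]-out[0][0],out[1][1]-out[0][1]],1),"bot",P((-56,0,5)).round(1))
```

```text
L at0,220 [187.  205.1] R [442.2 427. ] bottom row [227, 226, 226]
4 [[176.4, 199.8], [446.7, 425.0]] [270.3 225.2] bot [312.4 220.7]
2 [[179.5, 200.4], [443.8, 424.4]] [264.3 224. ] bot [312.4 221.5]
0 [[182.6, 201.1], [440.9, 423.8]] [258.3 222.7] bot [312.4 222.4]
-2 [[185.6, 201.7], [438.1, 423.2]] [252.5 221.5] bot [312.5 223.3]
-4 [[188.6, 202.3], [435.4, 422.6]] [246.8 220.3] bot [312.5 224.3]
```

Run:
```python
from h import *
T=cam("top");k=6
im=cv2.resize(T["im"],None,fx=k,fy=k,interpolation=cv2.INTER_CUBIC);h=cv2.cvtColor(im,cv2.COLOR_BGR2HSV);m=cv2.inRange(h,(100,120,70),(125,255,255))
x0,y0,x1,y1=[k*q for q in(222,205,272,270)];mm=np.zeros_like(m);mm[y0:y1,x0:x1]=m[y0:y1,x0:x1]
v,u=np.nonzero(mm);u=(u+.5)/k-.5;v=(v+.5)/k-.5
C,d=T["C"],(T["Rwc"]@np.linalg.inv(T["K"])@np.vstack([u,v,np.ones_like(u)]));P=(C[:,None]+d*((25-C[2])/d[2]))[:2].T
a=np.radians(76);X=P-[588,254.5];lx=X@[np.cos(a),np.sin(a)];ly=X@[-np.sin(a),np.cos(a)]
print("lead x max",np.percentile(lx,99.5))
for lo in range(-104,-90,2):
    s=ly[(lx>lo)&(lx<lo+2)]; 
    if len(s):print(lo,s.min().round(1),s.max().round(1),((s.min()+s.max())/2).round(1))
```

```text
lead x max -89.16102831583476
-104 -49.6 52.6 1.5
-102 -49.7 52.6 1.4
-100 -49.5 52.1 1.3
-98 -49.2 52.3 1.6
-96 -48.9 52.4 1.7
-94 -48.8 52.2 1.7
-92 -48.4 51.3 1.4
```

Run:
```python
from h import *
goto((532.8,33.3,45.5),76.0)
```

```text
turn [0.01, -0.6, -0.01] shift [0.8, 0.9, 2.3]
```

Emit:
play_rows --moves '[[[0,-0.2,0],[0.4,0.5,1.2],-1],[[0,-0.4,0],[0.8,0.9,2.3],-1],[[0,-0.4,0],[0.8,0.9,2.3],-1],[[0,-0.4,0],[0.8,0.9,2.3],-1]]'

```text
clock: 7.0
eef_pos: [532.8, 34.0, 45.3]
tool_rot: [0.788, 0.616, 0.007, -0.005]
wrist_force: [0.3, 0.2, -3.1]
opening: 9.6
grasp_force: 59.9
```

Run:
```python
from h import *
o=robot.get_obs();print(np.round(o["eef_pos"],1),o["wrist_force"])
for x in(228,180,130,95,91):print(x);goto(np.array([588,254.5,45.5])-x*np.array([np.cos(np.radians(76)),np.sin(np.radians(76)),0]),76,o)
```

```text
[532.8  34.   45.3] [ 0.34075308  0.2157266  -3.12886631]
228
turn [0.0, -0.2, 0.01] shift [-0.7, 0.2, -0.2]
180
turn [0.0, -0.2, 0.01] shift [47.3, 0.3, 0.6]
130
turn [0.0, -0.2, 0.01] shift [97.3, 0.3, 1.5]
95
turn [0.0, -0.2, 0.01] shift [132.3, 0.3, 2.1]
91
turn [0.0, -0.2, 0.01] shift [136.3, 0.3, 2.2]
```

Emit:
play_rows --moves '[[[0,0,0],[6,0.2,0],-1],[[0,0,0],[14,0.2,0.1],-1],[[0,0,0],[22,0.3,0.2],-1],[[0,0,0],[30,0.3,0.3],-1],[[0,0,0],[38,0.3,0.5],-1],[[0,0,0],[46,0.3,0.6],-1],[[0,0,0],[54,0.3,0.7],-1],[[0,0,0],[60,0.3,0.8],-1],[[0,0,0],[60,0.3,0.8],-1],[[0,0,0],[60,0.3,0.8],-1]]'

```text
clock: 8.0
eef_pos: [547.4, 91.8, 45.6]
tool_rot: [0.788, 0.616, 0.007, -0.005]
wrist_force: [0.1, -0.2, -3.2]
opening: 9.6
grasp_force: 59.9
```

Run:
```python
from h import *
o=robot.get_obs();print(np.round(o["moment"],2))
T=cam("top");S=cam("side");W=cam("wrist")
q=np.zeros((600,800,3),np.uint8)
q[:300,:400]=cv2.resize(W["im"],(400,300),interpolation=cv2.INTER_AREA)
q[:300,400:]=cv2.resize(T["im"][185:275,160:280],(400,300),interpolation=cv2.INTER_CUBIC)
q[300:,:]=cv2.resize(S["im"][260:380,200:360],(800,600),interpolation=cv2.INTER_CUBIC)[:300]
cv2.imwrite("pics/mid.png",q)
goto(np.array([588,254.5,44.0])-91*np.array([np.cos(np.radians(76)),np.sin(np.radians(76)),0]),76,o)
```

```text
[-0.22  0.05  0.02]
turn [0.0, -0.2, 0.0] shift [76.7, 0.0, 3.0]
```

View pics/mid.png

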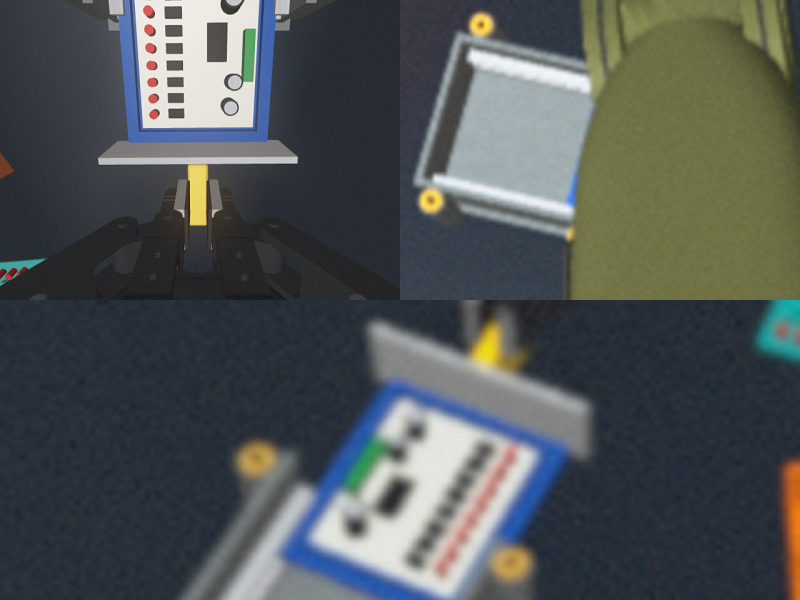

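The side view shows the tray's nose entering the case with the board in place and no contact force. I push on and check that its edges go under the strips.

Emit:
play_rows --moves '[[[0,0,0],[8,0,0.2],-1],[[0,0,0],[16,0,0.4],-1],[[0,0,0],[24,0,0.6],-1],[[0,0,0],[32,0,0.8],-1],[[0,0,0],[40,0,1.1],-1],[[0,0,0],[40,0,1.1],-1]]'

```text
clock: 8.75
eef_pos: [557.8, 132.0, 45.3]
tool_rot: [0.787, 0.616, 0.007, -0.005]
wrist_force: [-0.6, -0.2, -3.6]
opening: 9.7
grasp_force: 59.9
```

Run:
```python
from h import *
W=cam("wrist");o=robot.get_obs();im=W["im"];cv2.imwrite("pics/w5.png",im);h=cv2.cvtColor(im,cv2.COLOR_BGR2HSV);m=cv2.inRange(h,(100,110,50),(125,255,255));m[:,:150]=0;m[:,480:]=0
for r in range(2,225,14):
    a,b=np.flatnonzero(m[r])[[0,-1]];print(r,a,b,(187+18.1*r/220).__round__(1),(442.2-15.2*r/220).__round__(1))
for b in blobs(W,(10,110,90),(35,255,255),60):print(b[0],b[1].tolist(),onz(W,*b[0],58).round(1)[:2])
goto(np.array([588,254.5,43.5])-91*np.array([np.cos(np.radians(76)),np.sin(np.radians(76)),0]),76,o)
```

```text
2 198 437 187.2 442.1
16 199 436 188.3 441.1
30 200 435 189.5 440.1
44 202 434 190.6 439.2
58 202 433 191.8 438.2
72 203 432 192.9 437.2
86 204 431 194.1 436.3
100 205 430 195.2 435.3
114 206 429 196.4 434.3
128 207 428 197.5 433.4
142 199 432 198.7 432.4
156 200 431 199.8 431.4
170 201 431 201.0 430.5
184 202 430 202.1 429.5
198 204 429 203.3 428.5
212 205 428 204.4 427.6
[112.8 109.4] [89, 86, 49, 48, 1656] [513.4 217.9]
[522.9 109.5] [499, 86, 49, 48, 1650] [641.4 186.2]
[316.6 309.4] [300, 263, 33, 98, 2787] [560.1 133.7]
[ 11.6 341.5] [0, 301, 36, 76, 1148] [445.4 148.4]
turn [0.01, -0.2, 0.01] shift [35.9, -0.1, 2.4]
```

Emit:
play_rows --moves '[[[0,0,0],[8,0.3,0.4],-1],[[0,0,0],[16,0.6,0.7],-1],[[0,0,0],[24,0.6,1],-1],[[0,0,0],[30,0.6,1.3],-1],[[0,0,0],[33,0.6,1.5],-1],[[0,0,0],[33,0.6,1.5],-1]]'

```text
clock: 9.4
eef_pos: [566.0, 163.0, 44.3]
tool_rot: [0.788, 0.616, 0.007, -0.005]
wrist_force: [-0.8, 0.4, -2.2]
opening: 9.3
grasp_force: 59.9
```

Emit:
play_rows --moves '[[[0,-0.1,0],[1,0,0.6],-1],[[0,-0.2,0],[2,0,1.2],-1],[[0,-0.2,0],[2,0,1.5],-1],[[0,-0.2,0],[2,0,1.5],-1]]'

```text
clock: 9.8
eef_pos: [566.5, 164.7, 43.1]
tool_rot: [0.788, 0.616, 0.0, 0.0]
wrist_force: [-0.9, 1.0, -1.1]
opening: 9.4
grasp_force: 60.1
```

Emit:
play_rows --moves '[[[0,0,0],[1,0,0.3],-1],[[0,0,0],[2,0,0.5],-1],[[0,0,0],[2,0,0.5],-1],[[0,0,0],[2,0,0.5],-1]]'

```text
clock: 10.2
eef_pos: [567.0, 165.8, 43.1]
tool_rot: [0.788, 0.616, 0.0, 0.001]
wrist_force: [-0.8, -3.5, 5.4]
opening: 9.7
grasp_force: 60.8
```

Emit:
play_rows --moves '[[[0,0,0],[1,0,-0.3],-1],[[0,0,0],[2,0,-0.3],-1],[[0,0,0],[2,0,-0.3],-1],[[0,0,0],[2,0,-0.3],-1]]'

```text
clock: 10.6
eef_pos: [567.4, 167.6, 43.0]
tool_rot: [0.788, 0.615, -0.0, 0.001]
wrist_force: [-1.2, -4.3, 5.8]
opening: 9.4
grasp_force: 60.9
```

Emit:
play_rows --moves '[[[0,0,0],[1,0,-0.4],-1],[[0,0,0],[2,0,-0.4],-1],[[0,0,0],[2,0,-0.4],-1],[[0,0,0],[2,0,-0.4],-1]]'

```text
clock: 11.0
eef_pos: [567.4, 167.9, 43.1]
tool_rot: [0.788, 0.615, -0.002, 0.002]
wrist_force: [-1.5, -8.5, 5.2]
opening: 9.9
grasp_force: 60.8
```

Emit:
play_rows --moves '[[[0,0,0],[1,0,-0.4],-1],[[0,0,0],[2,0,-0.4],-1],[[0,0,0],[2,0,-0.4],-1],[[0,0,0],[2,0,-0.4],-1]]'

```text
clock: 11.4
eef_pos: [567.4, 167.9, 43.1]
tool_rot: [0.789, 0.615, -0.003, 0.003]
wrist_force: [-1.2, -12.7, 4.6]
opening: 9.5
grasp_force: 60.8
```

Run:
```python
from h import *
W=cam("wrist");T=cam("top");o=robot.get_obs();im=W["im"]
print(np.round(o["eef_pos"],1),np.round(o["wrist_force"],1))
q=np.zeros((600,800,3),np.uint8);q[:480,:640]=im[:480,:640];cv2.imwrite("pics/home.png",q[:480,:640])
```

```text
[567.3 168.   43.1] [ -1.5 -12.8   4.8]
```

View pics/home.png

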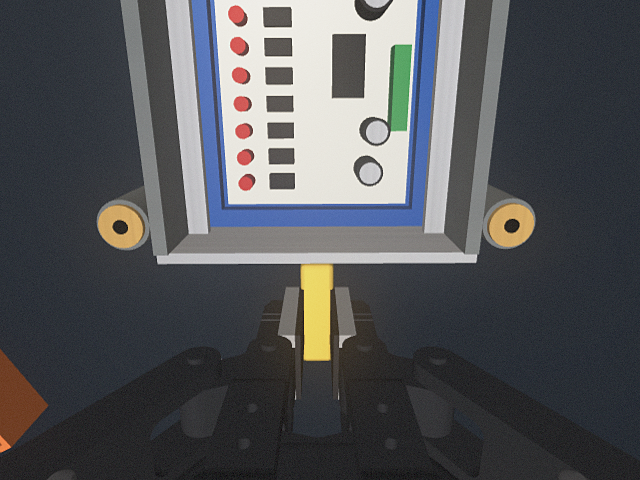

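The wrist view shows the panel's top edge at row 258, flush across the wall ends. The edges are under the strips, the board is in its pen, and the lug dots are at (120,227) and (511,226). The push force ramped with no motion, so the tray is home. I release and rise.

Emit:
play_rows --moves '[[[0,0,0],[-1,0,-0.5],-0.8],[[0,0,0],[-1,0,-0.5],-0.5],[[0,0,0],[-1,0,-0.5],0],[[0,0,0],[-1,0,-0.5],0.3],[[0,0,0],[-1,0,-0.5],0.3],[[0,0,0],[-1,0,-0.5],0.3],[[0,0,0],[-1,0,-10],0.3],[[0,0,0],[-1,0,-30],0.3],[[0,0,0],[-1,0,-60],0.3],[[0,0,0],[-1,0,-100],0.3],[[0,0,0],[-1,0,-130],0.3],[[0,0,0],[-1,0,-130],0.3],[[0,0,0],[-1,0,-130],0.3]]'

```text
clock: 12.8
eef_pos: [568.6, 171.5, 174.9]
tool_rot: [0.788, 0.616, 0.001, 0.001]
wrist_force: [-1.0, -0.4, -1.6]
opening: 55.4
grasp_force: 0.0
```

Run:
```python
from h import *
W=cam("wrist");o=robot.get_obs();cv2.imwrite("pics/w7.png",W["im"])
print(np.round(o["eef_pos"],1),o["opening"],np.round(o["wrist_force"],1))
L=[]
for b in blobs(W,(10,110,90),(35,255,255),60):
    if b[1][4]<3000: print(b[0],b[1].tolist(),onz(W,*b[0],58).round(1)[:2])
f=np.array([566,166.2]);print("fin exp",f)
a=np.radians(83.7);d=np.array([np.cos(a),np.sin(a)])
goto(np.array([496.5,-334.8,190.]),83.7,o)
```

```text
[567.7 171.2 173.5] 55.51719941364106 [-0.5 -0.  -1. ]
[16.4 46.1] [0, 0, 45, 87, 2650] [424.  319.3]
[213.  175.3] [202, 164, 23, 23, 368] [513.1 217.9]
[416.6 175. ] [406, 164, 23, 23, 369] [641.2 186.1]
[315.  225.4] [307, 198, 18, 56, 952] [569.  169.1]
fin exp [566.  166.2]
turn [0.0, -0.0, -1.54] shift [-508.2, 53.3, -16.5]
```

Emit:
play_rows --moves '[[[0,0,-0.2],[-45,5,-16],0.3],[[0,0,-0.4],[-90,10,-16],0.3],[[0,0,-0.6],[-135,14,-16],0.3],[[0,0,-0.8],[-180,19,-16],0.3],[[0,0,-1],[-225,24,-16],0.3],[[0,0,-1.2],[-270,28,-16],0.3],[[0,0,-1.4],[-315,33,-16],0.3],[[0,0,-1.5],[-360,38,-16],0.3],[[0,0,-1.54],[-405,43,-16],0.3],[[0,0,-1.54],[-450,47,-16],0.3],[[0,0,-1.54],[-490,51,-16],0.3],[[0,0,-1.54],[-508,53,-16],0.3],[[0,0,-1.54],[-508,53,-16],0.3],[[0,0,-1.54],[-508,53,-16],0.3],[[0,0,-1.54],[-508,53,-16],0.3]]'

```text
clock: 14.35
eef_pos: [496.4, -332.7, 189.0]
tool_rot: [0.744, 0.668, 0.0, -0.001]
wrist_force: [0.2, -0.5, -0.6]
opening: 55.6
grasp_force: 0.0
```

```bash
cat > ho.py <<'E'
from h import *
def dark(c,p,r,thr):
    g=cv2.cvtColor(c["im"],cv2.COLOR_BGR2GRAY).astype(float);u0,v0=int(p[0])-r,int(p[1])-r
    if u0<0 or v0<0 or u0+2*r>=640 or v0+2*r>=480: return None
    s=g[v0:v0+2*r+1,u0:u0+2*r+1];m=(s<thr).astype(np.uint8);n,l,st,ce=cv2.connectedComponentsWithStats(m)
    k=[i for i in range(1,n) if st[i][4]>8]
    if not k:return None
    i=min(k,key=lambda i:np.hypot(*(ce[i]-r)));return ce[i]+[u0,v0],st[i].tolist()
E
python3 - <<'E'
from ho import *
W=cam("wrist");o=robot.get_obs();cv2.imwrite("pics/w8.png",W["im"])
print(np.round(o["eef_pos"],1),yawof(o))
R=Rn.from_euler('z',83.7,degrees=True)
for h in((-54,-66),(54,-66),(54,66),(-54,66)):
    X=np.array([496.5,-334.8,4])+R.apply([*h,0]);p=proj(W,X);r=dark(W,p,22,90)
    print(h,p.round(0),r and (r[0].round(1),r[1],onz(W,*r[0],4).round(1)[:2]))
h=cv2.cvtColor(W["im"],cv2.COLOR_BGR2GRAY)
p=proj(W,(496.5,-334.8,40));print("handle exp",p.round(0))
v=int(p[1]);
for vv in range(v-60,v+40,20):print(vv,h[vv,280:360:3].tolist())
E
```

```text
[ 496.6 -332.7  189.3] 83.82198856929222
(-54, -66) [391. 264.] (array([394.7, 263. ]), [20, 17, 13, 11, 103], array([ 559.3, -395.4]))
(54, -66) [399. 136.] (array([402.3, 135.6]), [20, 15, 14, 14, 155], array([ 571. , -288.4]))
(54, 66) [232. 136.] (array([235.9, 135.3]), [21, 16, 13, 14, 125], array([ 440.1, -274. ]))
(-54, 66) [239. 263.] (array([242.8, 262.7]), [21, 17, 12, 11, 101], array([ 428.4, -381. ]))
handle exp [315. 213.]
153 [234, 234, 234, 236, 235, 235, 236, 234, 235, 234, 237, 237, 237, 236, 237, 235, 234, 233, 234, 233, 233, 234, 233, 232, 233, 233, 231]
173 [241, 83, 241, 243, 82, 240, 235, 233, 234, 234, 248, 87, 94, 95, 99, 94, 249, 232, 233, 233, 231, 237, 121, 237, 242, 120, 236]
193 [240, 84, 255, 246, 79, 250, 238, 237, 237, 237, 250, 91, 97, 92, 92, 94, 251, 235, 234, 234, 234, 252, 79, 239, 219, 73, 234]
213 [236, 97, 204, 237, 76, 249, 233, 233, 233, 234, 245, 88, 95, 98, 94, 87, 243, 234, 232, 230, 232, 213, 69, 234, 129, 70, 231]
233 [238, 243, 241, 237, 242, 238, 235, 233, 235, 233, 248, 89, 92, 92, 90, 85, 241, 233, 231, 232, 231, 235, 238, 231, 239, 236, 231]
```

Run:
```python
from h import *
goto((498,-334.8,37),83.75)
```

```text
turn [-0.0, -0.01, 0.01] shift [-2.1, 1.6, 152.3]
```

Emit:
play_rows --moves '[[[0,0,0],[-2,1.6,40],0.3],[[0,0,0],[-2,1.6,80],0.3],[[0,0,0],[-2,1.6,115],0.3],[[0,0,0],[-2,1.6,140],0.3],[[0,0,0],[-2,1.6,152],0.3],[[0,0,0],[-2,1.6,152],0.3],[[0,0,0],[-2,1.6,152],0.3],[[0,0,0],[-2,1.6,152],-0.2],[[0,0,0],[-2,1.6,152],-0.5],[[0,0,0],[-2,1.6,152],-0.7],[[0,0,0],[-2,1.6,152],-0.85],[[0,0,0],[-2,1.6,152],-1],[[0,0,0],[-2,1.6,152],-1],[[0,0,0],[-2,1.6,152],-1],[[0,0,0],[-2,1.6,152],-1],[[0,0,0],[-2,1.6,152],-1]]'

```text
clock: 16.0
eef_pos: [497.9, -336.6, 37.4]
tool_rot: [0.745, 0.667, 0.0, 0.0]
wrist_force: [-0.4, 0.9, -0.1]
opening: 0.2
grasp_force: 0.0
```

Emit:
play_rows --moves '[[[0,0,0],[0,0,-4],-1],[[0,0,0],[0,0,-12],-1],[[0,0,0],[0,0,-25],-1],[[0,0,0],[0,0,-45],-1],[[0,0,0],[0,0,-70],-1],[[0,0,0],[0,0,-95],-1],[[0,0,0],[0,0,-115],-1],[[0,0,0],[0,0,-120],-1],[[0,0,0],[0,0,-120],-1],[[0,0,0],[0,0,-120],-1]]'

```text
clock: 17.0
eef_pos: [497.4, -336.3, 156.9]
tool_rot: [0.745, 0.667, -0.0, -0.0]
wrist_force: [0.1, 0.1, -0.4]
opening: 0.1
grasp_force: 0.0
```

Run:
```python
from ho import *
W=cam("wrist");o=robot.get_obs();cv2.imwrite("pics/w9.png",W["im"])
print(np.round(o["eef_pos"],1),yawof(o),np.round(Rn.from_quat(o["tool_rot"]).apply([1,0,0]),3),np.round(o["moment"],3))
Rt=Rn.from_quat(o["tool_rot"]);G=np.array(o["eef_pos"])+Rt.apply([0,0,3])
for h in((-54,-66),(54,-66),(54,66),(-54,66)):
    X=G+Rt.apply([h[0],-h[1],30]);p=proj(W,X);r=dark(W,p,30,90)
    print(h,p.round(1),r and (r[0].round(1),r[1]))
f=np.array([np.cos(np.radians(76)),np.sin(np.radians(76))])
c=np.array([588,254.5]);goto((*c,150),76,o)
```

```text
[ 497.1 -336.2  156.4] 83.70384967645096 [0.11  0.994 0.001] [ 0.028 -0.013  0.06 ]
(-54, -66) [441.  365.6] (array([438.9, 365.2]), [0, 0, 61, 61, 3575])
(54, -66) [462.6 153. ] (array([462., 152.]), [0, 0, 61, 61, 3721])
(54, 66) [161.4 153. ] (array([161., 152.]), [0, 0, 61, 61, 3721])
(-54, 66) [184.3 365.7] (array([184., 365.]), [0, 0, 61, 61, 3721])
turn [-0.02, -0.01, 1.54] shift [597.0, 25.5, 7.0]
```

The fingers closed on nothing, so I look before doing anything else.

Run:
```python
from h import *
T=cam("top");S=cam("side");W=cam("wrist")
q=np.zeros((600,800,3),np.uint8)
q[:300,:400]=cv2.resize(W["im"],(400,300),interpolation=cv2.INTER_AREA)
q[:300,400:]=cv2.resize(T["im"][190:310,400:560],(400,300),interpolation=cv2.INTER_CUBIC)
q[300:,:400]=cv2.resize(S["im"][125:215,290:410],(400,300),interpolation=cv2.INTER_CUBIC)
q[300:,400:]=cv2.resize(T["im"][180:270,150:270],(400,300),interpolation=cv2.INTER_CUBIC)
cv2.imwrite("pics/miss.png",q)
```

```text
(no output)
```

View pics/miss.png

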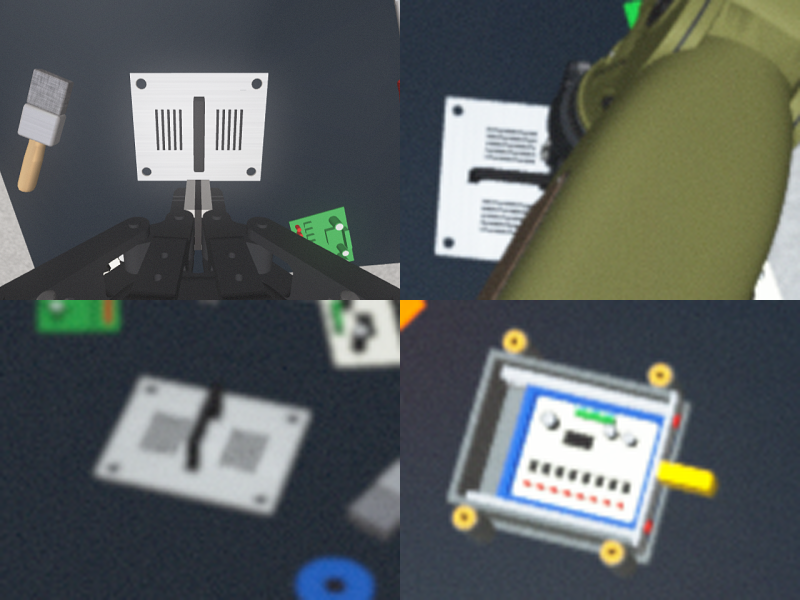

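Picture: the cover still lies flat and looks unmoved, with its handle at wrist pixel (317,215), and the tray is home in the case. I check positions and the handle height.

Run:
```python
from ho import *
W=cam("wrist");S=cam("side");o=robot.get_obs();print(np.round(o["eef_pos"],1))
R=Rn.from_euler('z',83.75,degrees=True);H=[]
for h in((-54,-66),(54,-66),(54,66),(-54,66)):
    X=np.array([499.7,-334.7,4])+R.apply([*h,0]);p=proj(W,X);r=dark(W,p,22,110)
    if r: H.append(onz(W,*r[0],4)[:2]);print(h,r[0].round(1),r[1],H[-1].round(1))
H=np.array(H);print("centre",H.mean(0).round(1))
for im,n in((W,"w1 old"),):pass
def handle(c,roi,thr):
    g=cv2.cvtColor(c["im"],cv2.COLOR_BGR2GRAY);m=np.zeros_like(g);x0,y0,x1,y1=roi;m[y0:y1,x0:x1]=(g[y0:y1,x0:x1]<thr)*255
    q=max(cv2.findContours(m,0,1)[0],key=cv2.contourArea);return cv2.minAreaRect(q)
w=handle(W,(295,140,340,290),130);print("wrist handle",w)
s=handle(S,(335,145,365,182),75);print("side",s)
for z in(28,34,40):
    C=np.array([498.5,-334.8,z]);print(z,[ (proj(W,C+R.apply([a,0,0])).round(1).tolist(),proj(S,C+R.apply([a,0,0])).round(1).tolist()) for a in(-40,40)])
bp=cv2.boxPoints(w);print(bp.round(0).tolist());print(cv2.boxPoints(s).round(0).tolist())
```

```text
[ 497.5 -336.4  156.7]
(-54, -66) [401.3 273.7] [16, 17, 14, 12, 134] [ 559.3 -395.4]
(54, -66) [410.2 133.4] [15, 15, 16, 16, 201] [ 571.1 -288.4]
(54, 66) [225.4 133.5] [15, 15, 16, 16, 199] [ 440. -274.]
(-54, 66) [234.3 273.6] [16, 17, 14, 12, 134] [ 428.4 -381. ]
centre [ 499.7 -334.7]
wrist handle ((317.5, 214.5), (119.0, 17.0), 90.0)
side ((349.5, 159.5), (29.0, 29.0), 90.0)
28 [([316.2, 269.0], [353.5, 152.2]), ([316.0, 157.3], [345.6, 169.8])]
34 [([316.1, 272.1], [353.5, 150.6]), ([316.0, 158.3], [345.7, 168.3])]
40 [([316.1, 275.4], [353.6, 149.0]), ([316.0, 159.5], [345.7, 166.7])]
[[309.0, 155.0], [326.0, 155.0], [326.0, 274.0], [309.0, 274.0]]
[[335.0, 145.0], [364.0, 145.0], [364.0, 174.0], [335.0, 174.0]]
```

Run:
```python
from h import *
goto((498.5,-334.8,36),83.75)
```

```text
turn [-0.01, -0.01, -0.01] shift [1.6, 1.0, 120.7]
```

Emit:
play_rows --moves '[[[0,0,0],[1.6,1,0],0.4],[[0,0,0],[1.6,1,0],0.4],[[0,0,0],[1.6,1,0],0.4],[[0,0,0],[1.6,1,0],0.4],[[0,0,0],[1.6,1,0],0.4],[[0,0,0],[1.6,1,30],0.4],[[0,0,0],[1.6,1,60],0.4],[[0,0,0],[1.6,1,85],0.4],[[0,0,0],[1.6,1,105],0.4],[[0,0,0],[1.6,1,116],0.4],[[0,0,0],[1.6,1,121],0.4],[[0,0,0],[1.6,1,121],0.4],[[0,0,0],[1.6,1,121],0.4],[[0,0,0],[1.6,1,121],0.4]]'

```text
clock: 18.7
eef_pos: [500.0, -335.8, 37.8]
tool_rot: [0.745, 0.667, 0.0, 0.001]
wrist_force: [0.8, -0.2, 1.1]
opening: 59.5
grasp_force: 0.0
```

Run:
```python
from h import *
W=cam("wrist");o=robot.get_obs();print(np.round(o["eef_pos"],1),o["opening"]);g=cv2.cvtColor(W["im"],cv2.COLOR_BGR2GRAY);cv2.imwrite("pics/w11.png",W["im"])
print("handle ends exp",[proj(W,np.array([498.5,-334.8,40])+Rn.from_euler('z',83.75,degrees=True).apply([a,0,0])).round(0).tolist() for a in(-40,0,40)])
for v in range(180,480,30):print(v,g[v,200:440:8].tolist())
```

```text
[ 499.9 -335.7   37.7] 59.846860474295305
handle ends exp [[309.0, 386.0], [308.0, 300.0], [308.0, 200.0]]
180 [222, 224, 223, 223, 224, 223, 225, 224, 223, 222, 224, 223, 222, 223, 223, 223, 224, 223, 222, 220, 223, 219, 220, 221, 222, 222, 221, 220, 219, 220]
210 [227, 226, 226, 227, 228, 227, 227, 227, 229, 228, 227, 225, 70, 85, 86, 84, 234, 222, 223, 223, 222, 222, 220, 221, 221, 222, 219, 219, 218, 217]
240 [241, 247, 164, 232, 77, 229, 75, 227, 74, 226, 227, 225, 72, 79, 81, 83, 231, 224, 223, 222, 74, 224, 72, 225, 52, 237, 237, 137, 227, 222]
270 [226, 72, 227, 54, 239, 244, 119, 230, 66, 226, 226, 226, 97, 76, 81, 79, 229, 224, 223, 224, 69, 226, 126, 191, 230, 74, 222, 72, 219, 222]
300 [220, 62, 140, 115, 70, 59, 232, 242, 116, 227, 223, 224, 151, 78, 82, 79, 225, 220, 221, 222, 76, 241, 226, 65, 221, 70, 66, 140, 203, 214]
330 [137, 141, 64, 67, 71, 223, 221, 223, 222, 222, 222, 221, 243, 82, 82, 77, 224, 222, 220, 222, 221, 219, 222, 220, 219, 67, 66, 65, 141, 133]
360 [61, 82, 65, 65, 239, 222, 225, 225, 223, 226, 222, 221, 240, 72, 76, 73, 226, 224, 222, 223, 220, 222, 220, 219, 219, 222, 60, 53, 82, 60]
390 [51, 59, 45, 66, 67, 69, 72, 72, 69, 74, 68, 69, 72, 76, 75, 72, 77, 71, 76, 73, 75, 79, 73, 71, 73, 73, 66, 57, 57, 58]
420 [48, 44, 51, 60, 60, 63, 64, 65, 61, 66, 66, 59, 62, 62, 59, 59, 65, 65, 65, 65, 61, 61, 57, 63, 62, 54, 56, 48, 45, 51]
450 [62, 45, 40, 45, 48, 43, 41, 43, 40, 48, 54, 52, 50, 52, 50, 50, 41, 48, 46, 46, 42, 52, 43, 50, 51, 47, 43, 43, 39, 57]
```

Emit:
play_rows --moves '[[[0,0,0],[0,0,1],-0.2],[[0,0,0],[0,0,1],-0.4],[[0,0,0],[0,0,1],-0.6],[[0,0,0],[0,0,1],-0.6],[[0,0,0],[0,0,1],-0.6],[[0,0,0],[0,0,1],-0.6]]'

```text
clock: 19.35
eef_pos: [499.1, -335.2, 35.5]
tool_rot: [0.745, 0.667, 0.0, 0.0]
wrist_force: [0.7, -1.5, -0.0]
opening: 17.1
grasp_force: 0.0
```

Emit:
play_rows --moves '[[[0,0,0],[0,0,0],-0.8],[[0,0,0],[0,0,0],-1],[[0,0,0],[0,0,0],-1],[[0,0,0],[0,0,0],-1],[[0,0,0],[0,0,0],-1]]'

```text
clock: 19.85
eef_pos: [499.1, -335.2, 35.5]
tool_rot: [0.745, 0.667, 0.0, 0.0]
wrist_force: [0.1, -0.4, 1.0]
opening: -0.3
grasp_force: 0.0
```

Run:
```python
from h import *
W=cam("wrist");S=cam("side")
q=np.zeros((600,800,3),np.uint8)
q[:600,:480]=cv2.resize(W["im"][180:430,220:420],(480,600),interpolation=cv2.INTER_CUBIC)
q[:240,480:]=cv2.resize(W["im"],(320,240),interpolation=cv2.INTER_AREA)
q[240:560,480:]=cv2.resize(S["im"][125:205,300:380],(320,320),interpolation=cv2.INTER_CUBIC)
cv2.imwrite("pics/closed.png",q)
```

```text
(no output)
```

View pics/closed.png

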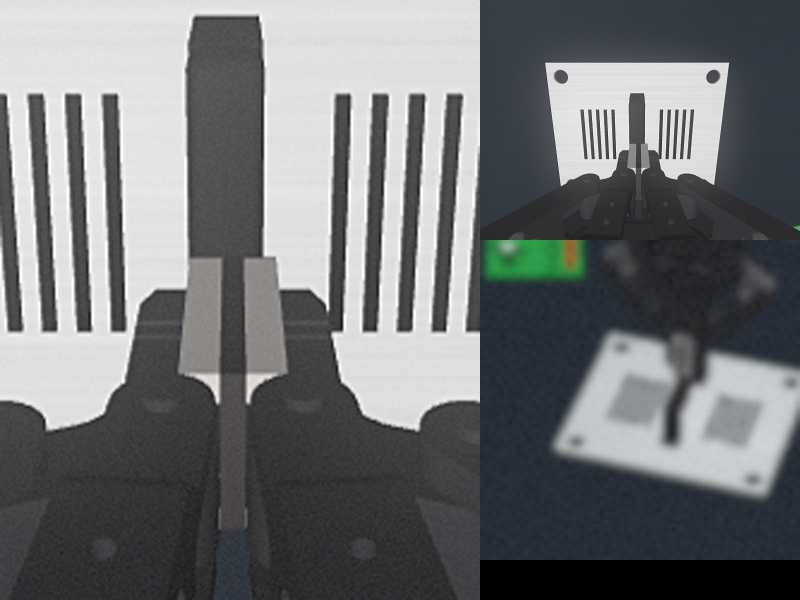

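The picture shows the closed pads from row 287 (tips) to row 336, with the bar running beneath and between them. I compare that with where the tips should project.

Run:
```python
from h import *
W=cam("wrist");o=robot.get_obs();Rt=Rn.from_quat(o["tool_rot"]);P=np.array(o["eef_pos"]);print(P.round(1),robot.nose_length)
for z in(-20,-10,-5,0,3,10,22):print(z,[proj(W,P+Rt.apply([x,0,z])).round(1).tolist() for x in(11,-11)])
print("px/mm bar top",[proj(W,(498.5+a,-310,40)).round(1).tolist() for a in(-6,6)])
```

```text
[ 499.1 -335.2   35.5] 22.0
-20 [[311.6, 296.3], [311.8, 352.0]]
-10 [[312.0, 284.4], [312.1, 337.2]]
-5 [[312.1, 279.0], [312.3, 330.5]]
0 [[312.2, 273.9], [312.4, 324.1]]
3 [[312.3, 271.0], [312.5, 320.5]]
10 [[312.5, 264.6], [312.6, 312.4]]
22 [[312.8, 254.7], [312.9, 299.9]]
px/mm bar top [[286.9, 245.3], [319.0, 241.9]]
```

The closed tips project near row 287 rather than 255, so they end about 33 mm short of where the TCP and nose length put them, just above the bar. I open and go lower in guarded steps.

Emit:
play_rows --moves '[[[0,0,0],[0,0,0],-0.3],[[0,0,0],[0,0,0],-0.3],[[0,0,0],[0,0,0],-0.3],[[0,0,0],[0,0,0],-0.3],[[0,0,0],[0,0,2],-0.3],[[0,0,0],[0,0,4],-0.3],[[0,0,0],[0,0,6],-0.3],[[0,0,0],[0,0,6],-0.3]]'

```text
clock: 20.8
eef_pos: [498.8, -335.0, 29.0]
tool_rot: [0.745, 0.667, 0.0, -0.0]
wrist_force: [-0.3, 0.1, -0.3]
opening: 29.9
grasp_force: 0.0
```

Emit:
play_rows --moves '[[[0,0,0],[0,0,2],-0.3],[[0,0,0],[0,0,4],-0.3],[[0,0,0],[0,0,6],-0.3],[[0,0,0],[0,0,6],-0.3],[[0,0,0],[0,0,6],-0.3]]'

```text
clock: 21.3
eef_pos: [499.0, -335.2, 23.4]
tool_rot: [0.745, 0.667, 0.0, 0.0]
wrist_force: [-0.1, -0.9, -0.3]
opening: 30.0
grasp_force: 0.0
```

Emit:
play_rows --moves '[[[0,0,0],[0,0,2],-0.3],[[0,0,0],[0,0,4],-0.3],[[0,0,0],[0,0,6],-0.3],[[0,0,0],[0,0,8],-0.3],[[0,0,0],[0,0,8],-0.3],[[0,0,0],[0,0,8],-0.3]]'

```text
clock: 21.9
eef_pos: [499.0, -335.1, 15.4]
tool_rot: [0.745, 0.667, 0.0, 0.0]
wrist_force: [0.1, -0.7, -0.3]
opening: 30.0
grasp_force: 0.0
```

Run:
```python
from h import *
W=cam("wrist");o=robot.get_obs();print(np.round(o["eef_pos"],1),o["opening"],np.round(o["wrist_force"],1));im=W["im"];cv2.imwrite("pics/w13.png",im);g=cv2.cvtColor(im,cv2.COLOR_BGR2GRAY)
for v in range(250,350,8):print(v,g[v,230:400:5].tolist())
```

```text
[ 499.1 -335.2   15.5] 29.85668321138993 [ 0.9 -0.1  1. ]
250 [130, 219, 103, 74, 219, 222, 74, 230, 217, 215, 217, 217, 214, 94, 79, 79, 75, 72, 70, 72, 64, 216, 216, 215, 216, 217, 215, 59, 55, 216, 234, 69, 218, 214]
258 [48, 219, 146, 77, 220, 222, 74, 234, 218, 220, 218, 217, 216, 114, 73, 72, 75, 78, 70, 72, 65, 217, 214, 214, 216, 215, 215, 63, 51, 214, 188, 70, 216, 215]
266 [63, 219, 241, 69, 223, 220, 73, 171, 220, 220, 220, 218, 220, 144, 76, 73, 72, 73, 78, 72, 61, 218, 215, 216, 216, 217, 216, 63, 77, 214, 105, 62, 216, 216]
274 [63, 220, 235, 73, 224, 219, 64, 127, 218, 220, 217, 216, 218, 146, 67, 75, 69, 71, 73, 73, 53, 218, 217, 218, 220, 218, 216, 65, 121, 216, 90, 66, 215, 225]
282 [67, 219, 221, 68, 226, 219, 66, 71, 217, 217, 218, 217, 217, 190, 75, 68, 70, 67, 72, 68, 56, 216, 215, 216, 216, 214, 216, 63, 170, 217, 58, 61, 217, 235]
290 [66, 219, 219, 69, 227, 221, 137, 133, 135, 57, 215, 215, 216, 186, 77, 72, 71, 73, 70, 65, 52, 212, 215, 214, 212, 218, 64, 134, 127, 127, 59, 47, 213, 187]
298 [70, 222, 215, 63, 233, 132, 131, 129, 62, 58, 218, 216, 214, 237, 
[... 322 characters left out ...]
 70, 69, 66, 66, 49, 217, 217, 217, 215, 239, 65, 66, 133, 131, 127, 69, 72, 72]
322 [64, 62, 61, 58, 129, 128, 129, 66, 58, 54, 216, 213, 213, 231, 65, 65, 69, 69, 67, 66, 41, 211, 211, 211, 214, 183, 59, 57, 52, 131, 128, 126, 64, 66]
330 [69, 63, 56, 133, 134, 130, 135, 64, 58, 59, 217, 217, 217, 232, 65, 73, 67, 64, 68, 66, 42, 214, 213, 213, 214, 187, 57, 65, 61, 126, 132, 127, 82, 63]
338 [58, 62, 61, 48, 214, 202, 82, 56, 57, 61, 214, 212, 213, 228, 65, 63, 66, 71, 63, 65, 36, 210, 209, 211, 212, 231, 61, 60, 83, 205, 201, 182, 48, 59]
346 [61, 59, 58, 62, 65, 208, 80, 63, 61, 43, 213, 215, 214, 222, 67, 64, 67, 67, 69, 70, 35, 212, 213, 210, 212, 214, 59, 61, 77, 210, 55, 67, 63, 62]
```

Emit:
play_rows --moves '[[[0,0,0],[0,0,0],-0.6],[[0,0,0],[0,0,0],-0.8],[[0,0,0],[0,0,0],-1],[[0,0,0],[0,0,0],-1],[[0,0,0],[0,0,0],-1],[[0,0,0],[0,0,0],-1]]'

```text
clock: 22.55
eef_pos: [499.2, -335.3, 15.8]
tool_rot: [0.745, 0.667, 0.0, 0.0]
wrist_force: [-0.8, 1.1, 3.7]
opening: 10.7
grasp_force: 60.2
```

Gripped at 60 N. Lifting.

Emit:
play_rows --moves '[[[0,0,0],[0,0,-3],-1],[[0,0,0],[0,0,-8],-1],[[0,0,0],[0,0,-16],-1],[[0,0,0],[0,0,-30],-1],[[0,0,0],[0,0,-50],-1],[[0,0,0],[0,0,-72],-1],[[0,0,0],[0,0,-94],-1],[[0,0,0],[0,0,-112],-1],[[0,0,0],[0,0,-120],-1],[[0,0,0],[0,0,-120],-1],[[0,0,0],[0,0,-120],-1],[[0,0,0],[0,0,-120],-1]]'

```text
clock: 23.75
eef_pos: [498.2, -334.6, 134.2]
tool_rot: [0.745, 0.667, -0.0, -0.001]
wrist_force: [-0.4, -0.2, -2.6]
opening: 10.7
grasp_force: 59.6
```

```bash
cat >> ho.py <<'E'
def holes(c,o,thr=110,off=11.7,r=34):
    Rt=Rn.from_quat(o["tool_rot"]);P=np.array(o["eef_pos"]);out=[]
    for h in((54,66),(54,-66),(-54,-66),(-54,66)):
        p=proj(c,P+Rt.apply([h[0]+1,h[1]+2,off]));q=dark(c,p,r,thr)
        if q is None or q[1][4]>1500: print(h,p.round(0),"none",q and q[1]);continue
        C,d=ray(c,*q[0]);Ci=Rt.inv().apply(C-P);di=Rt.inv().apply(d);X=Ci+di*(off-Ci[2])/di[2];out.append((h,X[:2]));print(h,q[0].round(1),q[1],X[:2].round(2))
    return out
E
python3 - <<'E'
from ho import *
W=cam("wrist");o=robot.get_obs();cv2.imwrite("pics/w14.png",W["im"])
print(np.round(o["eef_pos"],1),yawof(o),o["opening"],o["grasp_force"],np.round(o["wrist_force"],1),np.round(o["moment"],2))
holes(W,o)
E
```

```text
[ 498.3 -334.6  134.2] 83.70639118532156 10.505585854877678 59.562528133392334 [ 0.1 -0.6 -3.6] [-0.03  0.03 -0.05]
(54, 66) [485.5 158. ] [19, 22, 30, 30, 644] [54.53 67.14]
(54, -66) [147.  158.1] [19, 22, 30, 30, 659] [ 54.46 -64.1 ]
(-54, -66) [175. 392.] none [0, 0, 69, 69, 4305]
(-54, 66) [460. 392.] none [0, 0, 69, 69, 4427]
```

Run:
```python
from h import *
goto((588.5,254.4,134),76)
```

```text
turn [-0.02, -0.01, 1.54] shift [595.4, 25.1, 0.8]
```

Emit:
play_rows --moves '[[[0,0,0],[8,0,0],-1],[[0,0,0.1],[25,1,0],-1],[[0,0,0.2],[50,2,0],-1],[[0,0,0.3],[85,4,0],-1],[[0,0,0.4],[120,5,0],-1],[[0,0,0.5],[155,7,0],-1],[[0,0,0.6],[190,8,0],-1],[[0,0,0.7],[225,10,0],-1],[[0,0,0.8],[260,11,0],-1],[[0,0,0.9],[295,12,0],-1],[[0,0,1],[330,14,0],-1],[[0,0,1.1],[365,15,0],-1],[[0,0,1.2],[400,17,0],-1],[[0,0,1.3],[430,18,0],-1],[[0,0,1.4],[455,19,0],-1],[[0,0,1.5],[470,20,0],-1],[[0,0,1.54],[475,20,0],-1],[[0,0,1.54],[475,20,0],-1],[[0,0,1.54],[475,20,0],-1]]'

```text
clock: 25.7
eef_pos: [570.5, 134.1, 135.2]
tool_rot: [0.788, 0.616, -0.0, 0.0]
wrist_force: [-0.0, -0.4, -2.3]
opening: 10.5
grasp_force: 59.5
```

Run:
```python
from ho import *
W=cam("wrist");o=robot.get_obs();cv2.imwrite("pics/w15.png",W["im"])
print(np.round(o["eef_pos"],1),yawof(o),o["opening"],o["grasp_force"],np.round(Rn.from_quat(o["tool_rot"]).apply([1,0,0]),4))
holes(W,o)
for b in blobs(W,(10,110,90),(35,255,255),60): print(b[0],b[1].tolist(),onz(W,*b[0],58).round(1)[:2])
goto((588.5,254.4,134),76)
```

```text
[570.6 133.9 135.3] 75.9556682782011 10.270409369594883 59.52892541885376 [ 2.427e-01  9.701e-01 -7.000e-04]
(54, 66) [485.6 158.1] [18, 20, 30, 30, 657] [54.99 67.04]
(54, -66) [146.6 158.3] [19, 21, 30, 30, 696] [ 54.81 -64.29]
(-54, -66) [175. 393.] none [0, 0, 69, 69, 4366]
(-54, 66) [460. 393.] none [0, 0, 69, 69, 4521]
[419.6 116.2] [406, 105, 28, 22, 454] [641.7 187.4]
[170.4 116.5] [157, 106, 28, 21, 446] [513.7 219.2]
[ 32.5 264.5] [0, 178, 95, 166, 7849] [406.2 159.5]
turn [-0.0, 0.01, -0.01] shift [121.3, -11.8, 1.2]
```

Emit:
play_rows --moves '[[[0,0,0],[8,-1,0],-1],[[0,0,0],[25,-3,0],-1],[[0,0,0],[45,-5,0],-1],[[0,0,0],[65,-7,0],-1],[[0,0,0],[85,-9,0],-1],[[0,0,0],[103,-10,0],-1],[[0,0,0],[116,-11.5,0.5],-1],[[0,0,0],[121,-11.8,1],-1],[[0,0,0],[121,-11.8,1],-1],[[0,0,0],[121,-11.8,1],-1],[[0,0,0],[121,-11.8,1],-1]]'

```text
clock: 26.85
eef_pos: [588.7, 254.1, 134.5]
tool_rot: [0.788, 0.615, -0.0, 0.0]
wrist_force: [-0.1, -0.1, -2.5]
opening: 10.6
grasp_force: 59.5
```

```bash
cat > chk.py <<'E'
from ho import *
W=cam("wrist");T=cam("top");S=cam("side");o=robot.get_obs();cv2.imwrite("pics/last.png",W["im"])
P=np.array(o["eef_pos"]);print(P.round(1),yawof(o),o["opening"],np.round(Rn.from_quat(o["tool_rot"]).apply([1,0,0]),4),np.round(o["wrist_force"],1))
holes(W,o)
Rt=Rn.from_quat(o["tool_rot"]);zt=P[2]-11.6
cv2.imwrite("pics/lastT.png",T["im"]);cv2.imwrite("pics/lastS.png",S["im"])
for c,L in((T,{(54,66):(665.4,290.7),(-54,66):(639.1,185.9),(54,-66):(536.8,323.),(-54,-66):(510.8,218.1)}),(S,{(54,66):(662.9,290.7),(-54,66):(636.9,185.9),(54,-66):(534.7,322.8),(-54,-66):(508,218.)})):
    for h,l in L.items():
        # case-frame y=-66 is tool y=+66
        X=P+Rt.apply([h[0],h[1],11.6]);p=proj(c,X)
        big=cv2.resize(c["im"],None,fx=4,fy=4,interpolation=cv2.INTER_CUBIC);u,v=(p*4+1.5).astype(int);g=cv2.cvtColor(big,cv2.COLOR_BGR2GRAY)[v-20:v+21,u-20:u+21]
        w=np.clip(140-g.astype(float),0,None);
        m=(g<140).astype(np.uint8);n,lb,st,ce=cv2.connectedComponentsWithStats(m);k=[i for i in range(1,n) if st[i][0]>0 and st[i][1]>0 and st[i][0]+st[i][2]<41 and st[i][1]+st[i][3]<41 and st[i][4]>30]
        if not k: print(c["n"],h,p.round(1),"none");continue
        i=max(k,key=lambda i:st[i][4]);q=(ce[i]+[u-20,v-20]-1.5)/4;Y=onz(c,*q,zt)[:2];dd=Y-np.array(l);t=Rt.inv().apply([*dd,0]);print(c["n"],h,q.round(1),st[i][4],"hole",Y.round(1),"minus lug in tool xy",t[:2].round(1))
E
python3 chk.py
```

```text
[588.9 254.3 134.7] 75.9499079828422 10.5282560872275 [ 2.428e-01  9.701e-01 -1.000e-04] [ 0.1 -0.4 -2.2]
(54, 66) [485.4 158.1] [18, 22, 30, 30, 644] [54.52 67.  ]
(54, -66) [146.7 158.2] [19, 22, 30, 30, 679] [ 54.46 -64.18]
(-54, -66) [175. 392.] none [0, 0, 69, 69, 4484]
(-54, 66) [460. 393.] none [0, 0, 69, 69, 4494]
top (54, 66) [177.4 183.8] none
top (-54, 66) [223.2 194.9] 213 hole [638.8 185.7] minus lug in tool xy [-0.2 -0.2]
top (54, -66) [161.4 239.1] none
top (-54, -66) [207.9 250.1] none
side (54, 66) [221.6 311.3] 224 hole [662.8 291.8] minus lug in tool xy [ 1.  -0.4]
side (-54, 66) [246.7 273.9] none
side (54, -66) [274.8 334. ] none
side (-54, -66) [300.5 295.6] 199 hole [508.6 219.1] minus lug in tool xy [1.2 0.3]
```

Emit:
play_rows --moves '[[[0,0,0],[0,0,4],-1],[[0,0,0],[-0.2,0,12],-1],[[0,0,0],[-0.4,0,20],-1],[[0,0,0],[-0.4,0,28],-1],[[0,0,0],[-0.4,0,35],-1],[[0,0,0],[-0.4,0,39],-1],[[0,0,0],[-0.4,0,40.5],-1],[[0,0,0],[-0.4,0,40.5],-1],[[0,0,0],[-0.4,0,40.5],-1],[[0,0,0],[-0.4,0,40.5],-1],[[0,0,0],[-0.4,0,40.5],-1]]'

```text
clock: 28.1
eef_pos: [589.0, 254.8, 94.4]
tool_rot: [0.788, 0.616, 0.0, 0.0]
wrist_force: [-0.5, -0.5, -1.8]
opening: 10.5
grasp_force: 59.5
```

```bash
sed -i 's/g<140/g<125/' chk.py; python3 chk.py
python3 - <<'E'
from ho import *
c=cam("top");im=c["im"]
# visible lugs/fin still and height of plate: triangulate a hole seen by both side and wrist
W=cam("wrist");S=cam("side");o=robot.get_obs()
for b in blobs(S,(10,110,90),(35,255,255),12):
    if 200<b[0][0]<330 and 270<b[0][1]<365: print("brass side",b[0],b[1].tolist())
for b in blobs(c,(20,110,90),(35,255,255),40):
    if 225<b[0][0]<280 and 190<b[0][1]<260: print("fin top",b[0],b[1].tolist(),onz(c,*b[0],56).round(1))
E
```

```text
[588.9 254.7  94.2] 76.00398786026285 10.447359625913293 [2.419e-01 9.703e-01 2.000e-04] [-0.2  0.  -2.9]
(54, 66) [488.3 158.6] [22, 21, 28, 30, 475] [54.63 68.57]
(54, -66) [143.1 158.9] [20, 21, 27, 30, 467] [ 54.51 -65.52]
(-54, -66) [175. 393.] none [0, 0, 69, 69, 4481]
(-54, 66) [459. 393.] none [0, 0, 69, 69, 4493]
top (54, 66) [181.4 188.8] none
top (-54, 66) [225.3 198.6] 52 hole [641.1 187.6] minus lug in tool xy [2.2 1.5]
top (54, -66) [166.  242.4] none
top (-54, -66) [211.1 253.1] none
side (54, 66) [224.2 321.8] 153 hole [662.7 292.1] minus lug in tool xy [ 1.3 -0.5]
side (-54, 66) [248.5 284.8] none
side (54, -66) [278.  345.2] 74 hole [533.8 324.1] minus lug in tool xy [ 1.1 -1.2]
side (-54, -66) [301.7 306.2] 86 hole [507.7 218.7] minus lug in tool xy [ 0.6 -0.5]
brass side [287.2 288.1] [283, 284, 8, 11, 58]
fin top [235.8 233.1] [227, 228, 18, 11, 137] [563.7 165.7  56. ]
```

Emit:
play_rows --moves '[[[0,0,0],[0,0,0],-1],[[0,0,0],[0,0,0],-1],[[0,0,0],[0,0,0],-1],[[0,0,0],[0,0,0],-1],[[0,0,0],[0,0,0],-1]]'

```text
clock: 28.9
eef_pos: [588.7, 254.6, 94.0]
tool_rot: [0.788, 0.616, 0.0, 0.0]
wrist_force: [-0.3, -0.0, -2.6]
opening: 10.4
grasp_force: 59.5
```

Run:
```python
from h import *
o=robot.get_obs();print(np.round(o["eef_pos"],1),np.abs(o["qvel"]).max().round(4),o["opening"],o["grasp_force"],np.round(o["wrist_force"],1),yawof(o))
print(robot.finish_job())
```

```text
[588.7 254.6  94. ] 0.002 10.366135513733163 59.500969648361206 [-0.3 -0.  -2.6] 76.00353817643692
the job is handed in; nothing more can be done
None
```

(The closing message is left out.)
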